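Pack the slide and reagent kit and cover it

ROBOT

A 6-joint arm with a two-finger parallel gripper is mounted at the origin on the work surface. World frame = base frame: x ahead of the robot, y to its left, z up, the work surface at z = 0. Lengths are in m, angles in degrees, forces in N, time in s.
With the tool pointing down it reaches from about 0.4 to 0.825 m from the base axis. Payload 7 kg.
Tool frame: the origin (TCP) lies at the centre of the arm's flange, where the gripper is bolted on; the fingertips stand 178 mm ahead of it and the grasp point (between the pads) lies 159 mm ahead of it; z points along the fingers, y is the line along which they close (so a half turn about z gives the same grasp; the last joint's range is limited). The gripper opens to 88 mm and grips with 3 to 60 N. Pads are 19 mm wide; open, the fingers measure 130 mm over their backs; the gripper's body (78 mm by 193 mm) begins 47 mm behind the grasp point.
Start: joints at [-54.712, 20.546, 0.682, 0, -70.136, -16.507], TCP at [0.217, -0.639, 0.405] pointing down, gripper open.
Joint ranges: [-176.03, 176.03], [-82.01, 121.73], [-58.28, 71.71], [-173.87, 95.51], [-174.79, -0.11], [-173.66, 173.66]. Speed limits (degrees/s): [136.94, 136.94, 172.46, 180, 180, 180].

INTERFACE

Orientations are given as [roll, pitch, yaw] about the fixed x, y, z axes, in that order (R = Rz(yaw) Ry(pitch) Rx(roll)).
In Python, from plant import telemetry, snapshot, workorder, nets gives the robot as it stands.
- The arm moves only by the shell command python3 -m creep 'ROWS'. ROWS is JSON, a list that holds one entry, the list of rows, each a list of 5 numbers: the shift along the tool's x, y, z normalised to -1 to 1, where 1 is 0.2 m, then the turn about the tool's z normalised to -1 to 1, where 1 is pi/2 rad, then the opening, from 0 (shut) to 1 (fully open). In form: [[[x, y, z, spin, hand], ...]]. A call has 1 to 8 rows; each row shifts and turns the commanded pose from where the row before left it, along the tool's axes as they then stand; what a row does not reach is not made up. A row lasts 1/12 s, in which the tool goes at most 41.7 mm and 7.16 degrees, less where a joint would pass 70% of its speed; a pose out of reach is approached as far as the arm can. A call with a number of a shift or a turn outside -1 to 1 is refused whole. A call with a gripper value outside its range is refused whole. The fingers move at their own pace and stop on an object; the grip force is fixed at half the most. Time passes only in rows, so rows that do not move let the fingers close. It gives the time, the measured TCP pose, the force, the opening and the grip force at its end, in the units of the state.
- telemetry.get_obs(): the state, without advancing time (a new reading comes with each control period).
- snapshot(name): name is "side" or "top" or "wrist"; returns a dict with "frame" (400x640x3 uint8, red, green, blue), "fx", "fy", "cx", "cy" (pixels), "rvec" (rotation vector, rad) and "tvec" (3), from world to camera coordinates, as OpenCV has them; the wrist camera has in their place "mount" (4x4, takes a point from camera to tool coordinates, whose origin is the TCP and whose axes are the flange's). Camera axes: x right, y down, z forward; pixel columns grow to the right and rows downward; lengths in m; the calibration is good to about 2 mm. A picture is of the moment at which its call begins: read the wrist's pose just before it. There is no depth.
- workorder.close_job(): hands the job in; it is judged then, once.
Trained networks look in a picture, given as the dict that the camera call returned (one of the last four; its "shot" number tells which), for a name from the list of things; names that differ only in an ending like _2 or _b are one class to them, and where a whole thing is asked for, a point or a joint stands for the part that bears it (a point fixed in the world has none). Each returns a list of dicts, best first, with "confidence" (0 to 1); they miss things now and then, are a little off and sometimes report something else, mostly with a low value. They report only what shows in the picture. A call takes as long as a camera call. They do not tell look-alikes from the thing itself.
- nets.find_in(picture, query): "uv" ([column, row] in pixels, amid what is visible of it).
- nets.masks_of(picture, query): "region" (400x640 bool, what is visible of it) and "uv" ([column, row] in pixels, amid what is visible of it).
- nets.landmark_of(picture, query): "uv" ([column, row] in pixels: a listed point, or the origin of a listed thing).
The state is a dict: "clock": time; "joint_pos": joint angles; "qvel": joint speeds; "tau": joint torques, N m; "tool_pos": TCP position; "orientation": TCP orientation; "force": force on the tool from outside, world axes, zero at the start; "moment": the same for the moment, N m; "opening": finger opening in m; "gripper_force": force on a finger pad.
Only numpy, scipy, OpenCV 4.12 (cv2) and the standard library are available. Lean on these libraries where they do the work, as an engineer would, in place of code of your own. Each camera call takes 0.05 s, during which the arm holds its last target. There are 200 camera calls.

TASK

First take the empty uncapped bottle out of the grey kit box and stand it in the small steel tray. Then pack every slide case, square reagent bottle and amber jar from the bench into the kit box, all standing upright on its floor, and last set the deep white cover over them so that it sits level, resting on the box's ledge all round. Leave the beaker, the dishes and the tube rack where they stand.

Things in the scene. Friction and masses are not known exactly. Their poses are not given: they have to be found in the camera images.
- kit_box: Grey plastic open box, fixed, long along its y. Inside 108 (x) by 216 mm (y): room for 2 by 4 places of 54 x 54 mm. Walls 4 mm thick, rim 45 mm and inner floor 4 mm above the bench. Round the outside of the walls runs a flat ledge 12 mm wide, top 25 mm above the bench (140 x 248 mm overall). Origin at the centre of its underside, z up. It and the cover may have swapped places.
- cover: Loose deep white cover, open below, 0.3 kg: 134 (x) by 242 mm (y) outside, walls 4 mm, 70 mm tall, 66 mm deep inside. On top along its y a central grip ridge 18 mm wide, 100 mm long, 70 to 98 mm high. Origin at the centre of its open lower edge, z up. It stands on the bench; on the box it goes round the walls with 5 mm play each side and its lower edge rests on the ledge.
- discard_tray: Small steel tray, fixed, 105 x 105 mm outside, walls 4 mm thick and 30 mm tall, floor 4 mm. Origin at the centre of its underside on the bench, z up.
- empty: Empty round clear bottle left standing in the kit box, 50 mm diameter, shoulder at 50 mm height, bare uncapped neck of 20 mm diameter (lip 22 mm) from 50 to 76 mm height, by which it is picked from above. Origin at the centre of its underside, z up. About 0.05 kg.
- case1: White plastic slide storage case with a grey seam, origin at the centre of its underside, z up; may be absent (then None). Body 50 mm tall, 104 mm long along its own x, 50 mm wide along y (two places of the box); a central grip ridge on top 60 mm long (x), 18 mm wide (y), from 50 to 76 mm height. About 0.16 kg.
- square1: White square reagent bottle with a paper label, origin at the centre of its underside, z up; may be absent (then None). Body 50 mm tall, 50 x 50 mm square along its own x and y, with a plain round cap of 28 mm diameter on top from 50 to 76 mm height, by which it is picked from above. About 0.13 kg.
- round1: Amber round jar with a paper label, origin at the centre of its underside, z up; may be absent (then None). Body 50 mm tall, 50 mm diameter, with a plain round cap of 28 mm diameter on top from 50 to 76 mm height, by which it is picked from above. About 0.13 kg.
- case2: White plastic slide storage case with a grey seam, origin at the centre of its underside, z up; may be absent (then None). Body 50 mm tall, 104 mm long along its own x, 50 mm wide along y (two places of the box); a central grip ridge on top 60 mm long (x), 18 mm wide (y), from 50 to 76 mm height. About 0.16 kg.
- square2: White square reagent bottle with a paper label, origin at the centre of its underside, z up; may be absent (then None). Body 50 mm tall, 50 x 50 mm square along its own x and y, with a plain round cap of 28 mm diameter on top from 50 to 76 mm height, by which it is picked from above. About 0.13 kg.
- round2: Amber round jar with a paper label, origin at the centre of its underside, z up; may be absent (then None). Body 50 mm tall, 50 mm diameter, with a plain round cap of 28 mm diameter on top from 50 to 76 mm height, by which it is picked from above. About 0.13 kg.
- beaker: Glass beaker standing empty, 68 mm diameter, 85 mm tall; not part of the job. Origin under its centre.
- dishes: Stack of culture dishes, 94 mm diameter, 45 mm tall; not part of the job. Origin under its centre.
- tube_rack: White rack with blood tubes, 70 mm (x) by 200 mm (y), 76 mm tall; not part of the job. Origin under its centre.
Things that resemble listed ones, but are neither listed nor needed, are in the scene too. Leave any purple look-alike of the case1 alone.

How it is judged:
By the outcome, as a careful person would: the job done as asked, in the order asked, and still so for the second after the job is handed in, with the robot touching nothing.
Of case1, case2, square1, square2, round1, round2 only 4 to 6 are there at a start; the rules pass over those that are not, and their reading is None.
At some moment in a run one of case1, case2, square1, square2, round1, round2, cover may be knocked a few centimetres aside while the robot is not near it.
It also fails if it takes over 210 s, if anything falls off the work surface, if the arm or the gripper's body presses on something with over 40 N, if the wrist force passes 120 N, or if a joint passes its speed limit or range.

## Working session

There is one attempt and no reset: what is moved stays moved. The work goes in short steps, Python scripts to look and compute and a shell command to move; the robot and the scene stay as the last step left them, time stands still between calls to the robot, and variables do not carry over. Pictures are saved under pics/ and viewed, at most 14 in all, crops included, and the job is handed in when it is done.

```bash
ls; mkdir -p pics; cat > h.py <<'E'
import numpy as np, cv2
from plant import telemetry, snapshot, workorder, nets
from scipy.spatial.transform import Rotation as R
def snap(n,name=None):
    o=telemetry.get_obs(); p=snapshot(n); p['obs']=o
    if name: cv2.imwrite('pics/%s.png'%name,p['frame'][:,:,::-1])
    return p
def cam(p):
    "camera->world rotation, centre"
    if 'mount' in p:
        M=np.array(p['mount']); o=p['obs']; T=R.from_euler('xyz',o['orientation'],degrees=True).as_matrix()
        return T@M[:3,:3], T@M[:3,3]+np.array(o['tool_pos'])
    Q=cv2.Rodrigues(np.array(p['rvec'],float))[0]; return Q.T, -Q.T@np.array(p['tvec'],float).ravel()
def at(p,uv,z):
    "pixel -> world at height z"
    A,c=cam(p); d=A@np.array([(uv[0]-p['cx'])/p['fx'],(uv[1]-p['cy'])/p['fy'],1]); return c+d*(z-c[2])/d[2]
def proj(p,X):
    A,c=cam(p); q=A.T@(np.array(X)-c); return np.array([p['fx']*q[0]/q[2]+p['cx'],p['fy']*q[1]/q[2]+p['cy']])
def tri(ps,uvs):
    "least-squares intersection of rays"
    S=0;b=0
    for p,uv in zip(ps,uvs):
        A,c=cam(p); d=A@np.array([(uv[0]-p['cx'])/p['fx'],(uv[1]-p['cy'])/p['fy'],1]); d/=np.linalg.norm(d); P=np.eye(3)-np.outer(d,d); S=S+P; b=b+P@c
    return np.linalg.solve(S,b)
E
cat > a.py <<'E'
from h import *
t=snap('top','top0'); s=snap('side','side0')
print({k:v for k,v in telemetry.get_obs().items()}, t['fx'],cam(t)[1],cam(s)[1])
for n in ['kit_box','cover','discard_tray','empty','case1','square1','round1','beaker','dishes','tube_rack']:
    print(n,[(np.round(d['uv']).astype(int).tolist(),round(d['confidence'],2),np.round(at(t,d['uv'],0),3)[:2].tolist()) for d in nets.landmark_of(t,n)],
     'side',[(np.round(d['uv']).astype(int).tolist(),round(d['confidence'],2),np.round(at(s,d['uv'],0),3)[:2].tolist()) for d in nets.landmark_of(s,n)])
E
python3 a.py
```

```text
pics
{'clock': 0.1, 'joint_pos': array([-5.47119931e+01,  2.05869054e+01,  6.39833897e-01, -1.79403930e-02,
       -7.01345657e+01, -1.65078549e+01]), 'qvel': array([ 0.03406962, -0.16958688,  0.08289021,  0.11542636,  0.03559467,
        0.03440567]), 'tau': array([-5.59265245e-04, -5.84160304e+01,  2.93756837e+01,  7.01569989e+00,
        1.01481011e-02, -5.17498586e-05]), 'tool_pos': array([ 0.21726553, -0.63890324,  0.4038265 ]), 'orientation': array([ 1.79916935e+02, -7.02820621e-03, -1.61225951e+02]), 'force': array([-0.04112908, -0.0072128 ,  0.23199221]), 'moment': array([-0.01165118, -0.00627781, -0.06066669]), 'gripper_force': 0.0, 'opening': 0.08810173535907134} 451.14146712366886 [ 0.46244185 -0.02520166  1.30693647] [0.35602354 1.20357686 0.99474476]
kit_box [([310, 190], 0.92, [0.613, -0.002])] side [([313, 208], 0.96, [0.615, -0.017])]
cover [([199, 226], 0.81, [0.508, 0.316])] side [([324, 289], 0.65, [0.513, 0.32]), ([294, 174], 0.49, [0.722, -0.193])]
discard_tray [([277, 252], 0.64, [0.433, 0.092])] side [([365, 240], 0.69, [0.428, 0.102])]
empty [([298, 192], 0.81, [0.606, 0.033])] side [([313, 214], 0.55, [0.609, 0.011])]
case1 [([412, 254], 0.66, [0.429, -0.298]), ([450, 203], 0.65, [0.578, -0.413]), ([473, 282], 0.58, [0.351, -0.474])] side [([404, 145], 0.86, [0.345, -0.477]), ([342, 145], 0.57, [0.584, -0.427]), ([379, 169], 0.56, [0.425, -0.289])]
square1 [] side []
round1 [([445, 245], 0.86, [0.456, -0.396]), ([416, 216], 0.53, [0.541, -0.314])] side [([323, 289], 0.69, [0.515, 0.319]), ([347, 164], 0.58, [0.547, -0.299]), ([372, 152], 0.5, [0.462, -0.402])]
beaker [([209, 159], 0.88, [0.704, 0.291])] side [([259, 271], 0.78, [0.702, 0.289]), ([254, 212], 0.74, [0.796, 0.039])]
dishes [([387, 148], 0.83, [0.739, -0.228])] side [([292, 175], 0.66, [0.725, -0.185])]
tube_rack [([297, 126], 0.8, [0.803, 0.037])] side [([254, 214], 0.8, [0.793, 0.052])]
```

```bash
python3 - <<'E'
import cv2,numpy as np
t=cv2.imread('pics/top0.png')[90:320,160:520]; cv2.imwrite('pics/t0.png',cv2.resize(t,None,fx=2.2,fy=2.2,interpolation=cv2.INTER_CUBIC))
t=cv2.imread('pics/side0.png')[100:340,220:460]; cv2.imwrite('pics/s0.png',cv2.resize(t,None,fx=2.5,fy=2.5,interpolation=cv2.INTER_CUBIC))
E
```

```text
(no output)
```

View pics/t0.png

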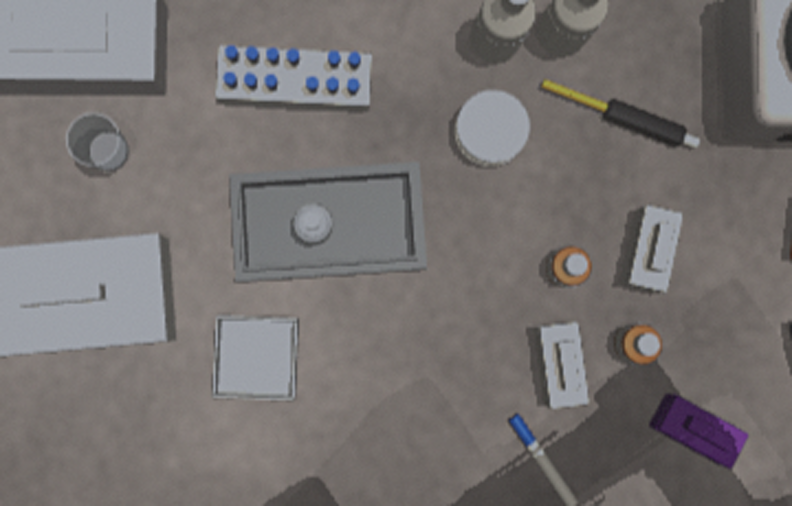

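View pics/s0.png

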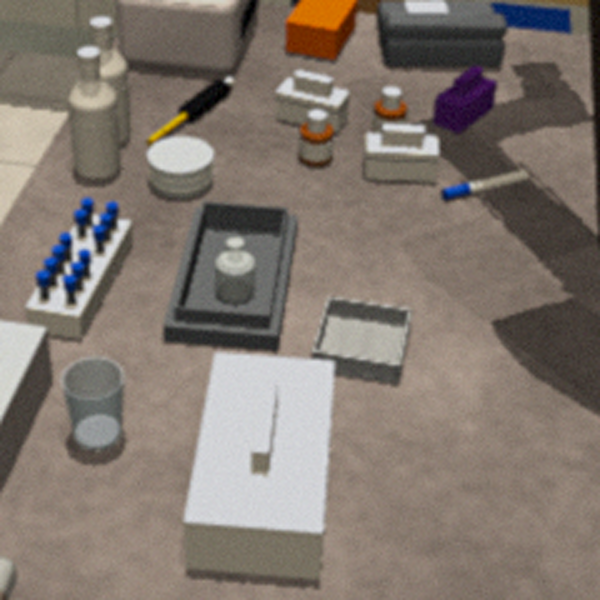

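The pictures show:
- **To pack:** white cases at top px (412,254) and (450,203), and amber jars at (416,216) and (445,245). There are no square bottles.
- **Other targets:** the box at (310,190) with the empty bottle at (300,192), the tray at (277,252), and the cover with its ridge at (199,226).
- **Look-alikes:** the purple case (473,282), the plain white box at upper left (195,105), and the cream bottles (390,97).

Next I'll fit the poses to the network masks.

```bash
cat >> h.py <<'E'
from scipy.optimize import minimize
from scipy.ndimage import binary_fill_holes
def blk(a,b,z0,z1): return np.array([[x,y,z] for x in(-a/2,a/2) for y in(-b/2,b/2) for z in(z0,z1)])
def cyl(d,z0,z1): return np.array([[d/2*np.cos(t),d/2*np.sin(t),z] for t in np.arange(0,6.28,.26) for z in(z0,z1)])
M={'kit_box':[blk(.14,.248,0,.025),blk(.116,.224,.025,.045)],'cover':[blk(.134,.242,0,.07),blk(.018,.1,.07,.098)],
'discard_tray':[blk(.105,.105,0,.03)],'empty':[cyl(.05,0,.05),cyl(.02,.05,.076)],
'case1':[blk(.104,.05,0,.05),blk(.06,.018,.05,.076)],'round1':[cyl(.05,0,.05),cyl(.028,.05,.076)]}
def render(p,n,q):
    im=np.zeros((400,640),np.uint8); c,s=np.cos(q[3]),np.sin(q[3])
    for P in M[n]:
        W=P@np.array([[c,s,0],[-s,c,0],[0,0,1]])+q[:3]
        uv=np.array([proj(p,w) for w in W])
        h=cv2.convexHull(uv.astype(np.float32)); cv2.fillConvexPoly(im,np.round(h*16).astype(np.int32),255,cv2.LINE_AA,4)
    return im/255.
def fit(n,views,q0,free=(0,1,3),occl=False):
    "views: list of (picture, mask). q=[x,y,z,yaw]"
    q0=np.array(q0,float); free=list(free)
    ms=[(p,binary_fill_holes(m).astype(float)) for p,m in views]
    sc=np.array([.01,.01,.01,.15])
    def f(d):
        q=q0.copy(); q[free]+=d*sc[free]
        return sum(((render(p,n,q)-m)**2).sum()/m.sum() for p,m in ms)
    best=None
    r=minimize(f,np.zeros(len(free)),method='Nelder-Mead',options=dict(initial_simplex=np.vstack([np.zeros(len(free)),np.eye(len(free))]),xatol=.01,fatol=1e-5))
    q=q0.copy(); q[free]+=r.x*sc[free]; return q,r.fun/len(ms)
def mask(p,n,xy,z=.04,lim=.06):
    "network mask whose centre is nearest the wanted place"
    L=nets.masks_of(p,n); L=[(np.linalg.norm(at(p,d['uv'],z)[:2]-xy),d) for d in L]; L=[l for l in L if l[0]<lim]
    return min(L,key=lambda l:l[0])[1]['region'] if L else None
def locate(n,views,xy,yaw,free=(0,1,3)):
    v=[(p,mask(p,n,np.array(xy))) for p in views]; v=[(p,m) for p,m in v if m is not None]
    if not v: return print(n,xy,'NOT SEEN')
    q,e=fit(n,v,[xy[0],xy[1],0,np.radians(yaw)],free); print(n,len(v),np.round(q[:3]*1000,1),'yaw',np.round(np.degrees(q[3]),1),'err',round(e,3)); return q
def go(x,y,zg,yaw=None):
    "units to reach grasp point (x,y,zg): spin first, then shifts in the turned axes"
    o=telemetry.get_obs(); p=np.array(o['tool_pos']); w=o['orientation'][2]; t=w if yaw is None else yaw
    d=np.array([x,y,zg+.159])-p; a=np.radians(t)
    def xyu(a): return round((d[0]*np.cos(a)+d[1]*np.sin(a))/.2,3),round((d[0]*np.sin(a)-d[1]*np.cos(a))/.2,3)
    print('t',round(o['clock'],1),'spin',round(-(t-w)/90,3),'xy after spin',xyu(a),'xy before spin',xyu(np.radians(w)),'z',round(-d[2]/.2,3),'| tcp',np.round(p,4),'rpy',np.round(o['orientation'],2),'open',round(o['opening'],4),'grip',round(o['gripper_force'],1),'F',np.round(o['force'],1))
E
cat > b.py <<'E'
from h import *
t=snap('top'); s=snap('side')
for f in [(0,1,3),(0,1,2,3)]:
  for n,xy,w in [('kit_box',(.613,-.005),4),('cover',(.51,.317),4),('discard_tray',(.431,.095),0),('empty',(.606,.02),0),('case1',(.428,-.294),10),('case1',(.58,-.418),-18),('round1',(.544,-.306),0),('round1',(.459,-.398),0)]:
    ff=f if n not in('empty','round1') else tuple(i for i in f if i!=3)
    locate(n,[t,s],xy,w,ff)
print(np.round(t['cx']),len(snap('wrist','w0')['frame']),np.round(snap('wrist')['mount'],3).tolist())
E
python3 b.py
```

```text
kit_box 1 [6.091e+02 3.000e-01 0.000e+00] yaw 4.1 err 0.028
cover 2 [509.2 326.7   0. ] yaw 5.2 err 0.029
discard_tray 2 [432.9  93.6   0. ] yaw -0.2 err 0.086
empty 2 [604.5  20.    0. ] yaw 0.0 err 0.125
case1 2 [ 424.3 -301.1    0. ] yaw 4.5 err 0.139
case1 2 [ 575.5 -419.     0. ] yaw -13.2 err 0.208
round1 2 [ 551.8 -309.2    0. ] yaw 0.0 err 0.166
round1 2 [ 454.4 -399.     0. ] yaw 0.0 err 0.342
kit_box 1 [612.3   1.2 -25.9] yaw 4.1 err 0.01
cover 2 [509.5 325.9  -4.3] yaw 5.6 err 0.022
discard_tray 2 [432.8  93.   -4.8] yaw 0.1 err 0.071
empty 2 [6.044e+02 2.000e+01 2.000e-01] yaw 0.0 err 0.125
case1 2 [ 423.7 -301.2   -4.1] yaw 3.8 err 0.134
case1 2 [ 574.3 -421.5   -2.3] yaw -10.5 err 0.207
round1 2 [ 553.  -312.6   -7.5] yaw 0.0 err 0.156
round1 2 [ 454.4 -398.3    6.9] yaw 0.0 err 0.344
325.0 400 [[0.001, -0.954, -0.299, 0.081], [1.0, 0.001, -0.001, 0.0], [0.001, -0.299, 0.954, 0.019], [0.0, 0.0, 0.0, 1.0]]
```

```bash
python3 -c "
from h import *
go(.605,.02,.24,-86)"
```

```text
t 2.9 spin -0.836 xy after spin (np.float64(-3.152), np.float64(-2.164)) xy before spin (np.float64(-2.896), np.float64(2.496)) z 0.028 | tcp [ 0.2173 -0.639   0.4047] rpy [-180.      0.   -161.22] open 0.0874 grip 0.0 F [0.3 0.9 0.3]
```

```bash
python3 -m creep '[[[-0.12,0.104,0,0,1],[-0.12,0.104,0,0,1],[-0.12,0.104,0,0,1],[-0.12,0.104,0,0,1],[-0.12,0.104,0,0,1],[-0.12,0.104,0,0,1],[-0.12,0.104,0,0,1],[-0.12,0.104,0,0,1]]]'
python3 -m creep '[[[-0.12,0.104,0,0,1],[-0.12,0.104,0,0,1],[-0.12,0.104,0,0,1],[-0.12,0.104,0,0,1],[-0.12,0.104,0,0,1],[-0.12,0.104,0,0,1],[-0.12,0.104,0,0,1],[-0.12,0.104,0,0,1]]]'
python3 -m creep '[[[-0.12,0.104,0,0,1],[-0.12,0.104,0,0,1],[-0.12,0.104,0,0,1],[-0.12,0.104,0,0,1],[-0.12,0.104,0,0,1],[-0.12,0.104,0,0,1],[-0.12,0.104,0,0,1],[-0.12,0.104,0,0,1]]]'
python3 -m creep '[[[0,0,0,-0.07,1],[0,0,0,-0.07,1],[0,0,0,-0.07,1],[0,0,0,-0.07,1],[0,0,0,-0.07,1],[0,0,0,-0.07,1]]]'
python3 -m creep '[[[0,0,0,-0.07,1],[0,0,0,-0.07,1],[0,0,0,-0.07,1],[0,0,0,-0.07,1],[0,0,0,-0.07,1],[0,0,0,-0.07,1],[0,0,0,0,1]]]'
cat > c.py <<'E'
from h import *
w=snap('wrist','w1'); t=snap('top')
k=locate('kit_box',[w],(.611,0),4); locate('kit_box',[w],(.611,0),4,(0,1,2,3))
q=locate('empty',[w],(.605,.02),0,(0,1)); locate('empty',[w,t],(.605,.02),0,(0,1,2))
go(q[0],q[1],.07,-86)
E
python3 c.py
```

```text
clock: 3.57
tool_pos: [0.346, -0.4183, 0.4049]
orientation: [-180.0, 0.0, -161.2]
force: [1.5, -0.2, 0.2]
opening: 0.0876
gripper_force: 0.0
clock: 4.23
tool_pos: [0.4742, -0.1988, 0.405]
orientation: [-180.0, 0.0, -161.2]
force: [0.8, -1.0, 0.3]
opening: 0.0879
gripper_force: 0.0
clock: 4.9
tool_pos: [0.6024, 0.0205, 0.4049]
orientation: [-180.0, 0.0, -161.2]
force: [0.8, -1.1, 0.6]
opening: 0.0876
gripper_force: 0.0
clock: 5.4
tool_pos: [0.6019, 0.0191, 0.4047]
orientation: [-180.0, 0.0, -123.1]
force: [-0.7, -0.6, -0.4]
opening: 0.0877
gripper_force: 0.0
clock: 5.98
tool_pos: [0.6019, 0.019, 0.4047]
orientation: [-180.0, 0.0, -85.3]
force: [-0.5, -0.7, 0.5]
opening: 0.0879
gripper_force: 0.0
kit_box 1 [610.1   2.1   0. ] yaw 4.2 err 0.019
kit_box 1 [610.4   1.9  -4.3] yaw 4.1 err 0.007
empty 1 [605.2  20.2   0. ] yaw 0.0 err 0.041
empty 2 [606.1  25.1 -19.5] yaw 0.0 err 1.6
t 6.3 spin 0.003 xy after spin (np.float64(-0.005), np.float64(-0.017)) xy before spin (np.float64(-0.005), np.float64(-0.017)) z 0.878 | tcp [0.6019 0.019  0.4047] rpy [-180.     0.   -85.7] open 0.0875 grip 0.0 F [ 0.4  0.2 -0.5]
```

View pics/w1.png

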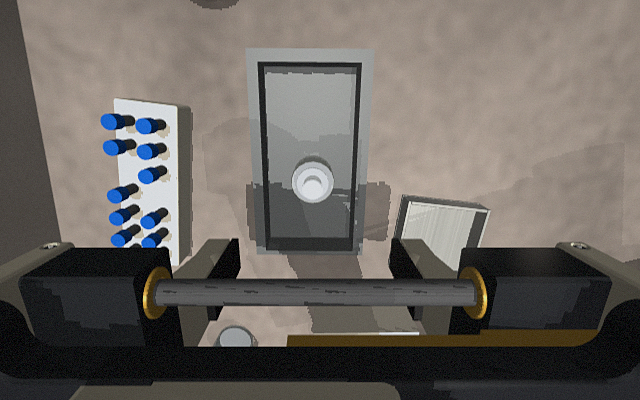

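View w1: the clear bottle in the grey box at (312,182), the tray at (440,230), the rack on the left at (150,180). The only thing it could be confused with is the beaker at (237,338), which is outside the box. So the bottle in the box is the one to take.

```bash
python3 -m creep '[[[-0.005,-0.017,0.1,0,1],[0,0,0.12,0,1],[0,0,0.12,0,1],[0,0,0.12,0,1],[0,0,0.12,0,1],[0,0,0.12,0,1],[0,0,0.07,0,1],[0,0,0.04,0,1]]]'
python3 -m creep '[[[0,0,0.04,0,1],[0,0,0,0,1],[0,0,0,0,0],[0,0,0,0,0],[0,0,0,0,0],[0,0,0,0,0],[0,0,0,0,0],[0,0,0,0,0]]]'
python3 -m creep '[[[0,0,0,0,0],[0,0,0,0,0],[0,0,-0.05,0,0],[0,0,-0.1,0,0],[0,0,-0.1,0,0],[0,0,-0.1,0,0],[0,0,-0.1,0,0],[0,0,0,0,0]]]'
python3 - <<'E'
from h import *
w=snap('wrist','w2')
locate('discard_tray',[w],(.433,.0935),0); locate('discard_tray',[snap('top')],(.433,.0935),0)
go(.433,.0935,.085,-86)
E
```

```text
clock: 7.0
tool_pos: [0.6046, 0.0201, 0.2404]
orientation: [179.8, -0.0, -85.7]
force: [-0.5, -0.8, -0.1]
opening: 0.0874
gripper_force: 0.0
clock: 7.67
tool_pos: [0.6053, 0.0203, 0.2351]
orientation: [-180.0, 0.0, -85.6]
force: [0.2, -0.3, -0.2]
opening: 0.0533
gripper_force: 0.0
clock: 8.33
tool_pos: [0.6064, 0.0204, 0.33]
orientation: [-179.6, 0.0, -85.6]
force: [0.8, -0.3, 0.6]
opening: 0.002
gripper_force: 0.0
discard_tray 1 [434.   93.1   0. ] yaw -2.8 err 0.624
discard_tray 1 [433.5  92.1   0. ] yaw -2.9 err 0.105
t 8.5 spin 0.004 xy after spin (np.float64(-0.426), np.float64(0.832)) xy before spin (np.float64(-0.431), np.float64(0.829)) z 0.402 | tcp [0.6049 0.0202 0.3244] rpy [ 1.7996e+02  1.0000e-02 -8.5630e+01] open 0.0005 grip 0.0 F [-0.5  0.5  0.4]
```

View pics/w2.png

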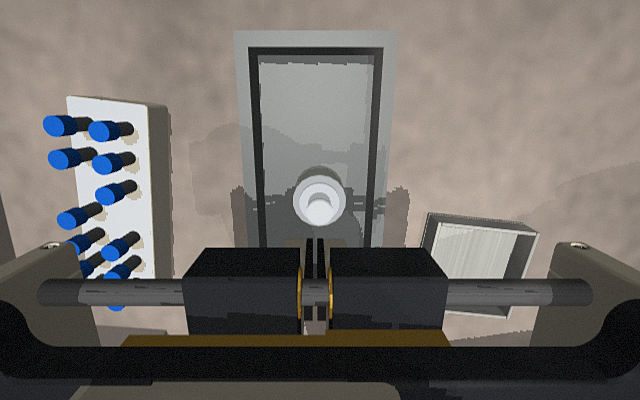

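Wrist view: the bottle is still standing in the box at (319,195). I lifted before the fingers had finished closing, so I'll re-measure and allow more closing time.

```bash
python3 - <<'E'
from h import *
w=snap('wrist')
q=locate('empty',[w],(.605,.02),0,(0,1)); go(q[0],q[1],.077)
E
```

```text
empty 1 [604.8  20.7   0. ] yaw 0.0 err 0.093
t 8.6 spin -0.0 xy after spin (np.float64(-0.003), np.float64(0.0)) xy before spin (np.float64(-0.003), np.float64(0.0)) z 0.439 | tcp [0.6049 0.0202 0.3239] rpy [ 1.7991e+02 -1.0000e-02 -8.5630e+01] open 0.0004 grip 0.0 F [ 0.1  0.6 -0. ]
```

```bash
python3 -m creep '[[[0,0,0,0,0.6],[0,0,0,0,0.6],[0,0,0,0,0.6],[0,0,0,0,0.6],[0,0,0,0,0.6],[0,0,0,0,0.6],[0,0,0,0,0.6],[0,0,0.06,0,0.6]]]'
python3 -m creep '[[[0,0,0.1,0,0.6],[0,0,0.1,0,0.6],[0,0,0.1,0,0.6],[0,0,0.05,0,0.6],[0,0,0.03,0,0.6],[0,0,0,0,0.6],[0,0,0,0,0],[0,0,0,0,0]]]'
python3 -m creep '[[[0,0,0,0,0],[0,0,0,0,0],[0,0,0,0,0],[0,0,0,0,0],[0,0,0,0,0],[0,0,0,0,0],[0,0,0,0,0],[0,0,0,0,0]]]'
python3 -m creep '[[[0,0,-0.05,0,0],[0,0,-0.1,0,0],[0,0,-0.1,0,0],[0,0,-0.1,0,0],[0,0,-0.1,0,0],[0,0,0,0,0]]]'
python3 - <<'E'
from h import *
go(.433,.093,.079)
E
```

```text
clock: 9.3
tool_pos: [0.6061, 0.0204, 0.3148]
orientation: [-179.8, 0.0, -85.6]
force: [0.5, -0.1, -0.1]
opening: 0.048
gripper_force: 0.0
clock: 9.97
tool_pos: [0.6057, 0.0204, 0.2378]
orientation: [-179.9, 0.0, -85.6]
force: [0.6, -0.4, -0.2]
opening: 0.0441
gripper_force: 0.0
clock: 10.63
tool_pos: [0.6053, 0.0203, 0.237]
orientation: [-180.0, -0.0, -85.6]
force: [-1.3, 0.3, 3.7]
opening: 0.0192
gripper_force: 30.0
clock: 11.13
tool_pos: [0.6064, 0.0204, 0.3315]
orientation: [-179.6, 0.0, -85.6]
force: [1.2, 0.6, -0.0]
opening: 0.0193
gripper_force: 30.0
t 11.1 spin -0.0 xy after spin (np.float64(-0.429), np.float64(0.836)) xy before spin (np.float64(-0.429), np.float64(0.836)) z 0.468 | tcp [0.6064 0.0204 0.3315] rpy [-1.7963e+02  4.0000e-02 -8.5580e+01] open 0.0193 grip 30.0 F [ 1.2  0.6 -0. ]
```

```bash
python3 -m creep '[[[-0.05,0.1,0,0,0],[-0.055,0.106,0,0,0],[-0.055,0.106,0,0,0],[-0.055,0.106,0,0,0],[-0.055,0.106,0,0,0],[-0.055,0.106,0,0,0],[-0.055,0.106,0,0,0],[-0.049,0.1,0,0,0]]]'
python3 -m creep '[[[0,0,0,0,0],[0,0,0,0,0],[0,0,0.1,0,0],[0,0,0.1,0,0],[0,0,0.1,0,0],[0,0,0.08,0,0],[0,0,0.04,0,0],[0,0,0,0,0]]]'
python3 -c "
from h import *
snap('wrist','w3'); go(.433,.093,.078)"
```

```text
clock: 11.8
tool_pos: [0.4307, 0.0932, 0.3267]
orientation: [180.0, 0.0, -85.6]
force: [-0.5, 0.3, 0.6]
opening: 0.019
gripper_force: 30.0
clock: 12.47
tool_pos: [0.432, 0.0926, 0.2411]
orientation: [179.8, -0.1, -85.7]
force: [-1.2, 0.2, -0.9]
opening: 0.0192
gripper_force: 30.0
t 12.5 spin -0.0 xy after spin (np.float64(-0.0), np.float64(-0.003)) xy before spin (np.float64(-0.0), np.float64(-0.003)) z 0.026 | tcp [0.4324 0.0929 0.2422] rpy [ 1.7991e+02 -7.0000e-02 -8.5640e+01] open 0.0195 grip 30.0 F [ 0.5 -0.8  0.5]
```

View pics/w3.png

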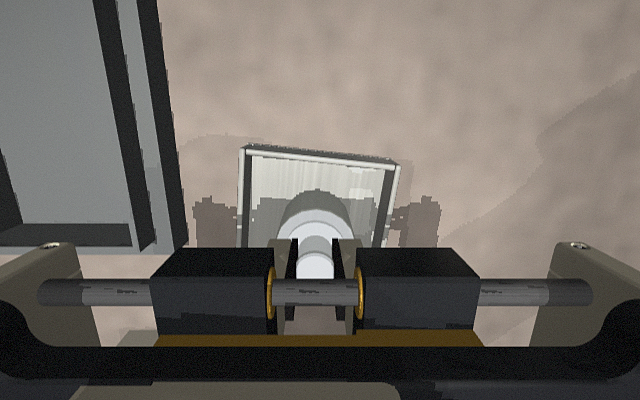

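View w3: the bottle hangs inside the tray, at (318,235). I'll lower it the last 4 mm, release, rise and go to case A.

```bash
python3 -m creep '[[[0,0,0.012,0,0],[0,0,0.01,0,0],[0,0,0,0,0],[0,0,0,0,0],[0,0,0,0,0.6],[0,0,0,0,0.6],[0,0,0,0,0.6],[0,0,0,0,0.6]]]'
python3 -m creep '[[[0,0,0,0,0.6],[0,0,0,0,0.6],[0,0,0,0,0.6],[0,0,-0.05,0,0.6],[0,0,-0.1,0,0.6],[0,0,-0.15,0,0.6],[0,0,-0.15,0,0.6],[0,0,-0.15,0,0.6]]]'
python3 -m creep '[[[0,0,-0.15,0,0.6],[0,0,-0.1,0,0.6],[0,0,0,0,0.6]]]'
python3 - <<'E'
from h import *
t=snap('top');s=snap('side');w=snap('wrist')
locate('empty',[t,s],(.433,.093),0,(0,1,2)); locate('kit_box',[w],(.61,.002),4)
locate('case1',[t],(.427,-.296),8)
go(.427,-.296,.24,-170)
E
```

```text
clock: 13.18
tool_pos: [0.432, 0.0931, 0.2384]
orientation: [-180.0, 0.0, -85.6]
force: [-0.6, -0.8, -0.1]
opening: 0.0402
gripper_force: 0.0
clock: 13.85
tool_pos: [0.4317, 0.0928, 0.3595]
orientation: [180.0, -0.0, -85.6]
force: [1.5, 0.2, 0.3]
opening: 0.0525
gripper_force: 0.0
clock: 14.1
tool_pos: [0.4329, 0.0934, 0.4128]
orientation: [-179.6, 0.2, -85.6]
force: [0.1, 0.4, -0.1]
opening: 0.0527
gripper_force: 0.0
empty 2 [430.7  84.7  -8.9] yaw 0.0 err 1.37
kit_box 1 [ 6.105e+02 -1.000e-01  0.000e+00] yaw 4.5 err 0.01
case1 1 [ 426.6 -300.     0. ] yaw 7.7 err 0.101
t 14.4 spin 0.938 xy after spin (np.float64(0.361), np.float64(-1.911)) xy before spin (np.float64(1.937), np.float64(0.172)) z 0.041 | tcp [0.4318 0.093  0.4073] rpy [ 1.799e+02 -6.000e-02 -8.562e+01] open 0.0523 grip 0.0 F [-0.1  0.2 -0.4]
```

```bash
python3 -m creep '[[[0.12,0.01,0,0,0.6],[0.12,0.01,0,0,0.6],[0.12,0.01,0,0,0.6],[0.12,0.01,0,0,0.6],[0.12,0.01,0,0,0.6],[0.12,0.01,0,0,0.6],[0.12,0.01,0,0,0.6],[0.12,0.01,0,0,0.6]]]'
python3 -m creep '[[[0.12,0.01,0,0,0.6],[0.12,0.01,0,0,0.6],[0.12,0.01,0,0,0.6],[0.12,0.01,0,0,0.6],[0.12,0.01,0,0,0.6],[0.12,0.01,0,0,0.6],[0.12,0.01,0,0,0.6],[0.12,0.01,0,0,0.6]]]'
python3 -m creep '[[[0,0,0,0.072,0.6],[0,0,0,0.072,0.6],[0,0,0,0.072,0.6],[0,0,0,0.072,0.6],[0,0,0,0.072,0.6],[0,0,0,0.072,0.6],[0,0,0,0.072,0.6],[0,0,0,0.072,0.6]]]'
python3 -m creep '[[[0,0,0,0.072,0.6],[0,0,0,0.072,0.6],[0,0,0,0.072,0.6],[0,0,0,0.072,0.6],[0,0,0,0.072,0.6],[0,0,0,0,0.6],[0,0,0,0,0.6]]]'
cat > d.py <<'E'
from h import *
import sys
n,x,y,yaw,pic=sys.argv[1],*map(float,sys.argv[2:5]),sys.argv[5]
w=snap('wrist',pic); t=snap('top'); s=snap('side'); fr=(0,1,3) if n=='case1' else (0,1)
for v in ([w],[t],[w,t,s]): 
    q=locate(n,v,(x,y),yaw,fr)
locate(n,[w,t,s],(x,y),yaw,fr+(2,))
q=locate(n,[w],(x,y),yaw,fr)
u,v=np.clip(np.round(proj(w,[q[0],q[1],.05])).astype(int),90,550); cv2.imwrite('pics/%s_c.png'%pic,cv2.resize(w['frame'][max(0,v-90):v+90,u-90:u+90,::-1],None,fx=2,fy=2))
y=telemetry.get_obs()['orientation'][2]; T=None
if n=='case1': T=np.degrees(q[3]); T+=180*np.round((y-T)/180)
go(q[0],q[1],.075,T)
E
python3 d.py case1 .427 -.296 8 w4
```

```text
clock: 15.12
tool_pos: [0.4304, -0.1008, 0.4076]
orientation: [179.9, -0.0, -85.6]
force: [-0.1, -0.3, -0.6]
opening: 0.0523
gripper_force: 0.0
clock: 15.78
tool_pos: [0.4292, -0.2935, 0.4074]
orientation: [179.9, 0.0, -85.6]
force: [0.3, 0.4, 0.0]
opening: 0.0531
gripper_force: 0.0
clock: 16.45
tool_pos: [0.4294, -0.2923, 0.4073]
orientation: [179.9, -0.1, -137.8]
force: [0.2, -0.8, 0.2]
opening: 0.0525
gripper_force: 0.0
clock: 17.03
tool_pos: [0.4294, -0.2923, 0.4076]
orientation: [180.0, -0.1, -169.7]
force: [0.4, 0.3, 0.2]
opening: 0.0527
gripper_force: 0.0
case1 1 [ 425.2 -299.1    0. ] yaw 7.3 err 0.058
case1 (0.427, -0.296) NOT SEEN
case1 2 [ 426.9 -299.1    0. ] yaw 6.3 err 0.077
case1 2 [ 427.3 -299.3   -3.7] yaw 6.6 err 0.064
case1 1 [ 425.2 -299.1    0. ] yaw 7.3 err 0.058
t 17.6 spin 0.032 xy after spin (np.float64(0.025), np.float64(-0.031)) xy before spin (np.float64(0.026), np.float64(-0.03)) z 0.871 | tcp [ 0.4294 -0.2923  0.4083] rpy [-1.8000e+02  1.0000e-02 -1.6985e+02] open 0.0523 grip 0.0 F [-0.3 -0.2 -0.8]
```

View pics/w4.png

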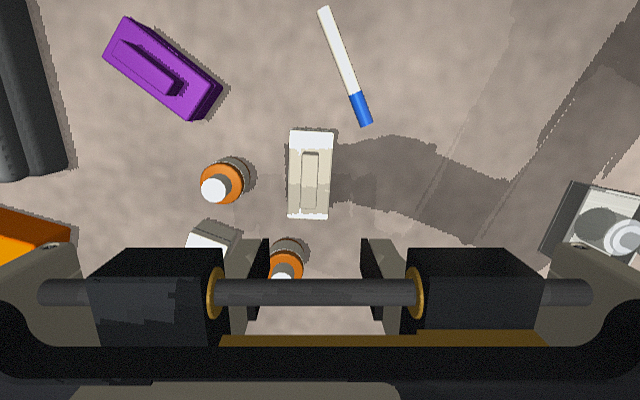

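White case A is at (311,175); the purple look-alike at (160,65) is clearly separate. Grasping A.

```bash
python3 -m creep '[[[0,0,0,0.032,0.6],[0.025,-0.031,0.1,0,0.6],[0,0,0.14,0,0.6],[0,0,0.14,0,0.6],[0,0,0.14,0,0.6],[0,0,0.14,0,0.6],[0,0,0.1,0,0.6],[0,0,0.07,0,0.6]]]'
python3 -m creep '[[[0,0,0.035,0,0.6],[0,0,0,0,0.6],[0,0,0,0,0],[0,0,0,0,0],[0,0,0,0,0],[0,0,0,0,0],[0,0,0,0,0],[0,0,0,0,0]]]'
python3 -m creep '[[[0,0,0,0,0],[0,0,0,0,0],[0,0,0,0,0],[0,0,0,0,0],[0,0,0,0,0],[0,0,0,0,0]]]'
python3 -m creep '[[[0,0,-0.05,0,0],[0,0,-0.1,0,0],[0,0,-0.1,0,0],[0,0,-0.1,0,0],[0,0,-0.1,0,0],[0,0,-0.05,0,0],[0,0,0,0,0],[0,0,0,0,0]]]'
python3 -c "
from h import *
w=snap('wrist','w5')
T=np.radians(4.3); c=np.array([.6104,.001]); g=lambda x,y: c+np.array([x*np.cos(T)-y*np.sin(T),x*np.sin(T)+y*np.cos(T)])
q=g(-.0265,-.047); print(q)
go(q[0],q[1],.15,-85.7)"
```

```text
clock: 18.3
tool_pos: [0.4245, -0.2989, 0.2401]
orientation: [179.9, -0.1, -172.7]
force: [1.3, 0.3, -0.3]
opening: 0.0528
gripper_force: 0.0
clock: 18.97
tool_pos: [0.4253, -0.2991, 0.2358]
orientation: [-180.0, 0.0, -172.7]
force: [0.1, -0.3, -0.7]
opening: 0.018
gripper_force: 0.9
clock: 19.47
tool_pos: [0.4254, -0.2991, 0.2357]
orientation: [-180.0, 0.0, -172.7]
force: [-1.0, 1.4, 5.7]
opening: 0.0176
gripper_force: 30.0
clock: 20.13
tool_pos: [0.4249, -0.2989, 0.3351]
orientation: [180.0, 0.0, -172.8]
force: [-1.4, 0.7, -1.9]
opening: 0.018
gripper_force: 30.0
[ 0.58749859 -0.04785464]
t 20.2 spin -0.967 xy after spin (np.float64(-1.19), np.float64(-0.906)) xy before spin (np.float64(-0.966), np.float64(1.142)) z 0.126 | tcp [ 0.4247 -0.2988  0.3343] rpy [ 1.7994e+02 -5.0000e-02 -1.7276e+02] open 0.0177 grip 30.0 F [-0.1  0.5 -2.2]
```

View pics/w5.png

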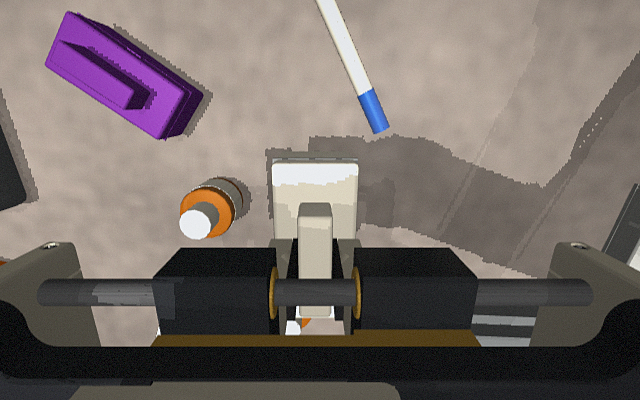

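Case A is held, centred and level (ridge at (315,260)). Carrying it to the box.

```bash
python3 -m creep '[[[-0.0644,0.0761,0,0,0],[-0.0644,0.0761,0,0,0],[-0.0644,0.0761,0,0,0],[-0.0644,0.0761,0,0,0],[-0.0644,0.0761,0,0,0],[-0.0644,0.0761,0,0,0],[-0.0644,0.0761,0,0,0],[-0.0644,0.0761,0,0,0]]]'
python3 -m creep '[[[-0.0644,0.0761,0,0,0],[-0.0644,0.0761,0,0,0],[-0.0644,0.0761,0,0,0],[-0.0644,0.0761,0,0,0],[-0.0644,0.0761,0,0,0],[-0.0644,0.0761,0,0,0],[-0.0644,0.0761,0,0,0],[0,0,0,0,0]]]'
python3 -m creep '[[[0,0,0,-0.07,0],[0,0,0,-0.07,0],[0,0,0,-0.07,0],[0,0,0,-0.07,0],[0,0,0,-0.07,0],[0,0,0,-0.07,0],[0,0,0,-0.07,0],[0,0,0,-0.07,0]]]'
python3 -m creep '[[[0,0,0,-0.07,0],[0,0,0,-0.07,0],[0,0,0,-0.07,0],[0,0,0.1,-0.07,0],[0,0,0.08,-0.07,0],[0,0,0.02,-0.057,0],[0,0,0,0,0],[0,0,0,0,0]]]'
python3 -c "
from h import *
w=snap('wrist','w6'); t=snap('top');print([round(d['confidence'],2) for d in nets.masks_of(w,'kit_box')])
locate('kit_box',[w],(.61,.002),4)
for n,x in [('rim',.045),('floor',.004)]:
  print(n,[np.round(proj(w,[.6104+a*np.cos(.075)-b*np.sin(.075),.001+a*np.sin(.075)+b*np.cos(.075),x])).tolist() for a,b in [(-.054,-.108),(.054,-.108),(.054,.02),(-.054,.02)]])
go(.5875,-.0479,.09,-85.7)"
```

```text
clock: 20.85
tool_pos: [0.512, -0.1643, 0.3334]
orientation: [180.0, -0.2, -172.8]
force: [1.3, -0.2, -1.9]
opening: 0.0178
gripper_force: 30.0
clock: 21.52
tool_pos: [0.5897, -0.0457, 0.3336]
orientation: [-180.0, -0.1, -172.6]
force: [0.7, -0.4, -2.0]
opening: 0.0178
gripper_force: 30.0
clock: 22.18
tool_pos: [0.5877, -0.0482, 0.334]
orientation: [179.9, -0.1, -122.0]
force: [-0.8, -0.1, -2.9]
opening: 0.0178
gripper_force: 30.0
clock: 22.85
tool_pos: [0.5879, -0.0482, 0.2944]
orientation: [179.9, -0.0, -85.9]
force: [-0.2, -0.9, -0.9]
opening: 0.0178
gripper_force: 30.0
[0.92]
kit_box (0.61, 0.002) NOT SEEN
rim [[351.0, 135.0], [207.0, 136.0], [223.0, 285.0], [346.0, 284.0]]
floor [[346.0, 131.0], [223.0, 131.0], [235.0, 262.0], [342.0, 261.0]]
t 23.1 spin -0.001 xy after spin (np.float64(-0.001), np.float64(0.003)) xy before spin (np.float64(-0.001), np.float64(0.003)) z 0.234 | tcp [ 0.5882 -0.0481  0.2958] rpy [-179.95    0.    -85.81] open 0.0178 grip 30.0 F [-0.   0.5 -2.5]
```

View pics/w6.png

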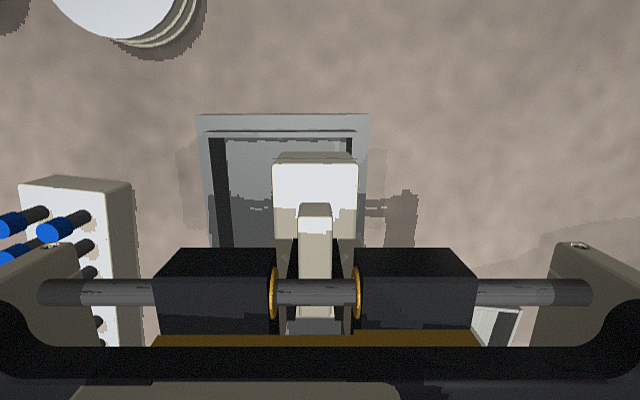

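```bash
python3 -c "
import cv2
g=cv2.cvtColor(cv2.imread('pics/w6.png'),6)
for r in (150,165,180): print(r,g[r-1:r+2,195:235].mean(0).astype(int).tolist(),'|',g[r-1:r+2,335:375].mean(0).astype(int).tolist())
print(g[110:165,250].tolist())
from h import *
w=snap('wrist')
f=lambda a,b,x:np.round(proj(w,[.6104+a*np.cos(.075)-b*np.sin(.075),.001+a*np.sin(.075)+b*np.cos(.075),x]),1)
for b in (-.108,-.09,-.07): print([ (f(a,b,x)).tolist() for a,x in [(-.07,.025),(.07,.025),(-.058,.045),(.058,.045),(-.054,.045),(.054,.045),(-.054,.004),(.054,.004)]])
print(w['fx'],w['cx'],f(0,-.124,.025),f(0,-.112,.045),f(0,-.108,.045))
"
```

```text
150 [135, 134, 135, 137, 128, 130, 131, 132, 134, 129, 135, 133, 133, 142, 84, 32, 36, 38, 37, 41, 39, 37, 38, 34, 37, 37, 36, 35, 35, 31, 54, 145, 139, 135, 135, 135, 135, 136, 136, 134] | [149, 150, 150, 152, 136, 137, 138, 139, 137, 140, 149, 58, 39, 41, 42, 36, 60, 166, 158, 153, 156, 154, 155, 153, 154, 153, 153, 152, 152, 153, 153, 151, 152, 149, 149, 146, 147, 147, 145, 148]
165 [134, 134, 135, 131, 136, 129, 129, 130, 130, 131, 129, 129, 130, 133, 135, 148, 42, 28, 34, 33, 37, 38, 37, 33, 34, 34, 38, 39, 37, 38, 33, 42, 77, 142, 137, 134, 135, 136, 134, 137] | [223, 221, 222, 221, 222, 221, 222, 221, 221, 221, 221, 221, 221, 221, 220, 221, 220, 221, 220, 222, 220, 205, 195, 122, 136, 137, 136, 139, 137, 139, 137, 138, 146, 153, 150, 151, 153, 153, 152, 152]
180 [138, 139, 137, 139, 137, 138, 138, 130, 130, 130, 129, 129, 130, 129, 129, 132, 141, 101, 33, 32, 35, 36, 38, 38, 37, 35, 36, 31, 37, 35, 36, 37, 25, 71, 142, 137, 131, 132, 135, 133] | [221, 222, 221, 222, 222, 221, 223, 222, 222, 222, 221, 223, 221, 223, 221, 223, 222, 219, 221, 222, 221, 224, 226, 104, 148, 134, 137, 136, 137, 136, 137, 139, 152, 149, 150, 149, 150, 149, 151, 149]
[143, 144, 140, 122, 117, 150, 159, 150, 158, 156, 154, 150, 151, 153, 156, 155, 151, 157, 154, 137, 78, 46, 130, 158, 145, 142, 143, 117, 87, 79, 86, 75, 126, 146, 137, 142, 140, 139, 139, 141, 139, 142, 139, 137, 139, 137, 138, 135, 140, 137, 140, 137, 141, 140, 134]
[[369.3, 132.7], [198.1, 132.9], [358.0, 134.9], [204.2, 135.1], [352.7, 134.9], [209.5, 135.1], [347.1, 130.8], [225.0, 130.9]]
[[368.2, 154.7], [200.6, 154.9], [357.0, 158.7], [206.8, 158.9], [351.8, 158.7], [211.9, 158.9], [346.5, 151.2], [226.8, 151.4]]
[[366.9, 178.1], [203.3, 178.3], [356.0, 183.9], [209.5, 184.0], [350.9, 183.9], [214.5, 184.0], [345.8, 173.0], [228.7, 173.1]]
300.74675311162036 314.5519002516407 [283.  112.4] [280.9 129.6] [281. 135.]
```

The box walls are within 1 px of the model and the case sits in the right place. Lowering it.

```bash
python3 -m creep '[[[0,0,0.06,0,0],[0,0,0.06,0,0],[0,0,0.06,0,0],[0,0,0.05,0,0],[0,0,0.03,0,0],[0,0,0.01,0,0],[0,0,0,0,0],[0,0,0,0,0]]]'
python3 -m creep '[[[0,0,0.01,0,0],[0,0,0,0,0],[0,0,0,0,0]]]'
```

```text
clock: 23.77
tool_pos: [0.5883, -0.0481, 0.2417]
orientation: [-180.0, -0.0, -85.7]
force: [-0.3, 0.5, -2.1]
opening: 0.0177
gripper_force: 30.0
clock: 24.02
tool_pos: [0.5883, -0.0481, 0.2398]
orientation: [-179.9, 0.0, -85.7]
force: [0.6, 0.2, -1.4]
opening: 0.0178
gripper_force: 30.0
```

```bash
python3 -m creep '[[[0,0,0.007,0,0],[0,0,0,0,0],[0,0,0,0,0.4],[0,0,0,0,0.4],[0,0,0,0,0.4],[0,0,0,0,0.4],[0,0,0,0,0.4],[0,0,-0.04,0,0.4]]]'
python3 -m creep '[[[0,0,-0.1,0,0.6],[0,0,-0.15,0,0.6],[0,0,-0.15,0,0.6],[0,0,-0.15,0,0.6],[0,0,-0.15,0,0.6],[0,0,-0.06,0,0.6],[0,0,0,0,0.6],[0,0,0,0,0.6]]]'
python3 -c "
from h import *
w=snap('wrist','w7'); t=snap('top')
locate('kit_box',[w],(.6110,.002),4,(0,1,2,3))
locate('case1',[w],(.588,-.047),94.3)
locate('case1',[t],(.578,-.419),-18)
go(.578,-.419,.24,-16)"
```

```text
clock: 24.68
tool_pos: [0.5874, -0.0483, 0.2446]
orientation: [179.8, -0.0, -85.7]
force: [0.4, 0.1, -0.3]
opening: 0.0353
gripper_force: 0.0
clock: 25.35
tool_pos: [0.5879, -0.0482, 0.399]
orientation: [-179.9, 0.0, -85.7]
force: [-0.9, -0.0, -0.8]
opening: 0.0523
gripper_force: 0.0
kit_box 1 [ 6.052e+02  6.000e-01 -5.370e+01] yaw 5.1 err 0.135
case1 1 [588.9 -47.5   0. ] yaw 94.7 err 0.033
case1 1 [ 576.3 -418.8    0. ] yaw -14.4 err 0.179
t 25.6 spin -0.775 xy after spin (np.float64(0.464), np.float64(1.796)) xy before spin (np.float64(1.845), np.float64(0.188)) z -0.012 | tcp [ 0.5878 -0.0482  0.3967] rpy [ 1.7988e+02 -1.0000e-02 -8.5710e+01] open 0.0528 grip 0.0 F [-0.3 -0.3  0.1]
```

```bash
python3 -m creep '[[[0.115,0.0118,0,0,0.6],[0.115,0.0118,0,0,0.6],[0.115,0.0118,0,0,0.6],[0.115,0.0118,0,0,0.6],[0.115,0.0118,0,0,0.6],[0.115,0.0118,0,0,0.6],[0.115,0.0118,0,0,0.6],[0.115,0.0118,0,0,0.6]]]'
python3 -m creep '[[[0.115,0.0118,0,0,0.6],[0.115,0.0118,0,0,0.6],[0.115,0.0118,0,0,0.6],[0.115,0.0118,0,0,0.6],[0.115,0.0118,0,0,0.6],[0.115,0.0118,0,0,0.6],[0.115,0.0118,0,0,0.6],[0.115,0.0118,0,0,0.6]]]'
python3 -m creep '[[[0,0,0,-0.07,0.6],[0,0,0,-0.07,0.6],[0,0,0,-0.07,0.6],[0,0,0,-0.07,0.6],[0,0,0,-0.07,0.6],[0,0,0,-0.07,0.6],[0,0,0,-0.07,0.6],[0,0,0,-0.07,0.6]]]'
python3 -m creep '[[[0,0,0,-0.07,0.6],[0,0,0,-0.07,0.6],[0,0,0,-0.07,0.6],[0,0,0,-0.005,0.6],[0,0,0,0,0.6],[0,0,0,0,0.6]]]'
python3 d.py case1 .578 -.419 -16 w8
```

```text
clock: 26.27
tool_pos: [0.5828, -0.2342, 0.3969]
orientation: [179.9, 0.0, -85.7]
force: [-0.5, 0.9, 0.1]
opening: 0.0526
gripper_force: 0.0
clock: 26.93
tool_pos: [0.5778, -0.4191, 0.3966]
orientation: [179.9, 0.0, -85.7]
force: [1.6, 0.1, 0.4]
opening: 0.0527
gripper_force: 0.0
clock: 27.6
tool_pos: [0.5779, -0.418, 0.3966]
orientation: [180.0, 0.1, -35.0]
force: [0.5, -0.1, 0.7]
opening: 0.0524
gripper_force: 0.0
clock: 28.1
tool_pos: [0.5779, -0.418, 0.3972]
orientation: [-180.0, 0.1, -16.2]
force: [-0.1, 0.3, 0.5]
opening: 0.0526
gripper_force: 0.0
case1 1 [ 575.9 -418.8    0. ] yaw -12.8 err 0.047
case1 (0.578, -0.419) NOT SEEN
case1 2 [ 575.4 -418.5    0. ] yaw -12.4 err 0.138
case1 2 [ 575.4 -418.8   -4.4] yaw -12.5 err 0.121
case1 1 [ 575.9 -418.8    0. ] yaw -12.8 err 0.047
t 28.7 spin -0.035 xy after spin (np.float64(-0.009), np.float64(0.006)) xy before spin (np.float64(-0.008), np.float64(0.007)) z 0.819 | tcp [ 0.5779 -0.4179  0.3979] rpy [-180.     -0.    -15.97] open 0.0529 grip 0.0 F [-0.5 -0.2 -1.5]
```

View pics/w8.png

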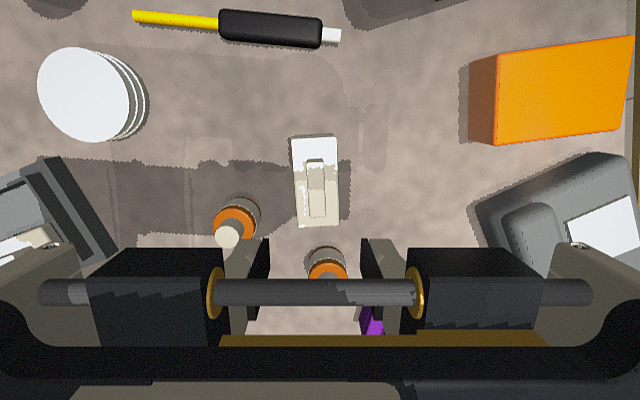

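White case B is at (316,180), the jars at (237,215) and (327,262). Grasping case B.

```bash
python3 -m creep '[[[0,0,0,-0.035,0.6],[-0.009,0.006,0.1,0,0.6],[0,0,0.14,0,0.6],[0,0,0.14,0,0.6],[0,0,0.14,0,0.6],[0,0,0.13,0,0.6],[0,0,0.1,0,0.6],[0,0,0.04,0,0.6]]]'
python3 -m creep '[[[0,0,0.02,0,0.6],[0,0,0,0,0.6],[0,0,0,0,0],[0,0,0,0,0],[0,0,0,0,0],[0,0,0,0,0],[0,0,0,0,0],[0,0,0,0,0]]]'
python3 -m creep '[[[0,0,0,0,0],[0,0,0,0,0],[0,0,0,0,0],[0,0,0,0,0],[0,0,0,0,0],[0,0,0,0,0]]]'
python3 -m creep '[[[0,0,-0.05,0,0],[0,0,-0.1,0,0],[0,0,-0.1,0,0],[0,0,-0.1,0,0],[0,0,-0.1,0,0],[0,0,-0.05,0,0],[0,0,0,0,0],[0,0,0,0,0]]]'
cat >> h.py <<'E'
def box(x,y,c=(.6112,.001),T=4.3):
    T=np.radians(T); return c[0]+x*np.cos(T)-y*np.sin(T),c[1]+x*np.sin(T)+y*np.cos(T)
E
python3 -c "
from h import *
q=box(.0265,-.047); print(q)
go(q[0],q[1],.15,-85.7)"
```

```text
clock: 29.37
tool_pos: [0.5748, -0.4182, 0.2362]
orientation: [-179.9, 0.3, -12.8]
force: [-0.7, 0.1, -0.9]
opening: 0.0526
gripper_force: 0.0
clock: 30.03
tool_pos: [0.5759, -0.4187, 0.2363]
orientation: [180.0, -0.0, -12.8]
force: [-0.3, -0.5, 0.4]
opening: 0.018
gripper_force: 0.6
clock: 30.53
tool_pos: [0.5759, -0.4188, 0.2363]
orientation: [180.0, -0.0, -12.8]
force: [-1.5, 0.9, 6.0]
opening: 0.0177
gripper_force: 30.0
clock: 31.2
tool_pos: [0.5757, -0.4185, 0.3356]
orientation: [-180.0, -0.0, -12.8]
force: [-0.4, 0.6, -1.6]
opening: 0.0179
gripper_force: 30.0
(np.float64(0.641149406199253), np.float64(-0.04388076501478276))
t 31.2 spin 0.81 xy after spin (np.float64(-1.844), np.float64(-0.467)) xy before spin (np.float64(-0.097), np.float64(-1.899)) z 0.133 | tcp [ 0.5757 -0.4185  0.3356] rpy [-1.7997e+02 -2.0000e-02 -1.2820e+01] open 0.0179 grip 30.0 F [-0.4  0.6 -1.6]
```

```bash
python3 -m creep '[[[-0.006,-0.1187,0,0,0],[-0.006,-0.1187,0,0,0],[-0.006,-0.1187,0,0,0],[-0.006,-0.1187,0,0,0],[-0.006,-0.1187,0,0,0],[-0.006,-0.1187,0,0,0],[-0.006,-0.1187,0,0,0],[-0.006,-0.1187,0,0,0]]]'
python3 -m creep '[[[-0.006,-0.1187,0,0,0],[-0.006,-0.1187,0,0,0],[-0.006,-0.1187,0,0,0],[-0.006,-0.1187,0,0,0],[-0.006,-0.1187,0,0,0],[-0.006,-0.1187,0,0,0],[-0.006,-0.1187,0,0,0],[-0.006,-0.1187,0,0,0]]]'
python3 -m creep '[[[0,0,0,0.07,0],[0,0,0,0.07,0],[0,0,0,0.07,0],[0,0,0,0.07,0],[0,0,0,0.07,0],[0,0,0,0.07,0],[0,0,0,0.07,0],[0,0,0,0.07,0]]]'
python3 -m creep '[[[0,0,0,0.07,0],[0,0,0,0.07,0],[0,0,0,0.07,0],[0,0,0,0.04,0],[0,0,0.1,0,0],[0,0,0.08,0,0],[0,0,0,0,0],[0,0,0,0,0]]]'
cat > e.py <<'E'
from h import *
import sys
x,y=map(float,sys.argv[1:3])
w=snap('wrist',sys.argv[3])
g=cv2.cvtColor(w['frame'],cv2.COLOR_RGB2GRAY)
for r in (150,170):
    l=g[r-1:r+2].mean(0); d=np.diff(l); E=[(i+1,int(d[i])) for i in range(150,480) if abs(d[i])>35]; print(r,E)
for b in (-.105,-.09,-.07): print(b,[(a,np.round(proj(w,[*box(a,b),h]),0).tolist()) for a,h in [(-.054,.045),(.054,.045),(-.054,.004),(.054,.004)]])
q=box(x,y); go(q[0],q[1],.0805,-85.7)
E
python3 e.py .0265 -.047 w9
```

```text
clock: 31.87
tool_pos: [0.6082, -0.2301, 0.3337]
orientation: [-180.0, 0.2, -12.8]
force: [-0.3, 0.6, -2.0]
opening: 0.0174
gripper_force: 30.0
clock: 32.53
tool_pos: [0.6408, -0.0429, 0.3337]
orientation: [179.9, 0.2, -12.8]
force: [0.2, -0.4, -1.6]
opening: 0.0175
gripper_force: 30.0
clock: 33.2
tool_pos: [0.6408, -0.0441, 0.3336]
orientation: [179.8, 0.1, -63.5]
force: [0.6, -0.0, -0.9]
opening: 0.0178
gripper_force: 30.0
clock: 33.87
tool_pos: [0.6407, -0.0442, 0.2977]
orientation: [179.7, -0.0, -85.7]
force: [-0.1, -0.4, -0.3]
opening: 0.0181
gripper_force: 30.0
150 [(279, -120), (284, 36), (285, 68), (343, -56), (348, 44), (349, -37), (351, 51), (415, -86), (419, 101)]
170 [(271, -43), (272, 113), (358, -91), (359, 91), (414, -167), (417, 115)]
-0.105 [(-0.054, [418.0, 139.0]), (0.054, [277.0, 139.0]), (-0.054, [403.0, 134.0]), (0.054, [282.0, 134.0])]
-0.09 [(-0.054, [416.0, 158.0]), (0.054, [278.0, 158.0]), (-0.054, [401.0, 151.0]), (0.054, [283.0, 151.0])]
-0.07 [(-0.054, [414.0, 183.0]), (0.054, [278.0, 183.0]), (-0.054, [400.0, 173.0]), (0.054, [283.0, 173.0])]
t 33.9 spin 0.0 xy after spin (np.float64(-0.001), np.float64(0.001)) xy before spin (np.float64(-0.001), np.float64(0.001)) z 0.298 | tcp [ 0.6413 -0.0441  0.2991] rpy [ 1.7988e+02 -3.0000e-02 -8.5700e+01] open 0.0179 grip 30.0 F [-0.5  0.6 -1.3]
```

View pics/w9.png

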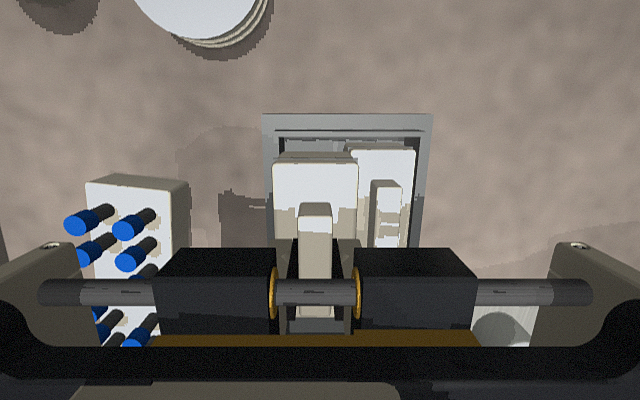

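Case B lines up between case A at (380,200) and the left wall at (279,170), with about 2–3 mm on each side. Lowering it.

```bash
python3 -m creep '[[[0,0.002,0.06,0,0],[0,0,0.06,0,0],[0,0,0.06,0,0],[0,0,0.05,0,0],[0,0,0.03,0,0],[0,0,0.02,0,0],[0,0,0,0,0],[0,0,0,0,0]]]'
python3 -m creep '[[[0,0,0.01,0,0],[0,0,0,0,0],[0,0,0,0,0]]]'
```

```text
clock: 34.58
tool_pos: [0.6411, -0.0441, 0.2438]
orientation: [180.0, -0.0, -85.7]
force: [-0.2, -0.2, -1.2]
opening: 0.018
gripper_force: 30.0
clock: 34.83
tool_pos: [0.641, -0.0441, 0.2422]
orientation: [-180.0, 0.0, -85.7]
force: [0.0, 0.7, -1.7]
opening: 0.0177
gripper_force: 30.0
```

Going freely down. The last 2.5 mm, then release.

```bash
python3 -m creep '[[[0,0,0.008,0,0],[0,0,0.005,0,0],[0,0,0,0,0],[0,0,0,0,0.38],[0,0,0,0,0.38],[0,0,0,0,0.38],[0,0,0,0,0.38],[0,0,0,0,0.38]]]'
python3 -m creep '[[[0,0,-0.04,0,0.38],[0,0,-0.1,0,0.6],[0,0,-0.15,0,0.6],[0,0,-0.15,0,0.6],[0,0,-0.15,0,0.6],[0,0,-0.15,0,0.6],[0,0,-0.05,0,0.6],[0,0,0,0,0.6]]]'
python3 -c "
from h import *
w=snap('wrist','w10'); t=snap('top')
locate('case1',[w],(.5875,-.047),94.3);locate('case1',[w],(.6405,-.043),94.3)
print([(np.round(d['uv']),d['confidence']) for d in nets.find_in(w,'case1')])
locate('round1',[t],(.552,-.309),0,(0,1))
go(.552,-.309,.24)"
```

```text
clock: 35.5
tool_pos: [0.6409, -0.0441, 0.2391]
orientation: [180.0, -0.0, -85.7]
force: [0.3, -0.0, -0.4]
opening: 0.0329
gripper_force: 0.0
clock: 36.17
tool_pos: [0.6415, -0.0442, 0.4019]
orientation: [-179.6, 0.0, -85.7]
force: [-0.5, -0.2, 0.0]
opening: 0.0527
gripper_force: 0.0
case1 1 [588.2 -47.2   0. ] yaw 94.4 err 0.036
case1 1 [642.2 -43.6   0. ] yaw 93.8 err 0.053
[(array([363., 175.]), 0.73), (array([316., 177.]), 0.72)]
round1 1 [ 552.1 -310.7    0. ] yaw 0.0 err 0.157
t 36.5 spin -0.0 xy after spin (np.float64(1.288), np.float64(0.541)) xy before spin (np.float64(1.288), np.float64(0.541)) z -0.016 | tcp [ 0.6407 -0.0441  0.3959] rpy [ 1.7987e+02 -1.0000e-02 -8.5710e+01] open 0.0531 grip 0.0 F [-0.  -0.1  0.3]
```

```bash
python3 -m creep '[[[0.107,0.045,0,0,0.6],[0.107,0.045,0,0,0.6],[0.107,0.045,0,0,0.6],[0.107,0.045,0,0,0.6],[0.107,0.045,0,0,0.6],[0.107,0.045,0,0,0.6],[0.107,0.045,0,0,0.6],[0.107,0.045,0,0,0.6]]]'
python3 -m creep '[[[0.107,0.045,0,0,0.6],[0.107,0.045,0,0,0.6],[0.107,0.045,0,0,0.6],[0.107,0.045,0,0,0.6],[0,0,0,0,0.6],[0,0,0,0,0.6]]]'
python3 d.py round1 .552 -.309 0 w11
```

```text
clock: 37.13
tool_pos: [0.5815, -0.2212, 0.3963]
orientation: [179.9, 0.0, -85.7]
force: [-0.2, -0.4, 0.6]
opening: 0.0525
gripper_force: 0.0
clock: 37.63
tool_pos: [0.552, -0.3093, 0.3962]
orientation: [179.9, 0.0, -85.8]
force: [-0.0, 1.0, 0.5]
opening: 0.0524
gripper_force: 0.0
round1 1 [ 552.9 -311.7    0. ] yaw 0.0 err 0.057
round1 1 [ 551.7 -311.2    0. ] yaw 0.0 err 0.099
round1 3 [ 553.  -310.7    0. ] yaw 0.0 err 0.106
round1 3 [ 553.1 -310.7   -4.1] yaw 0.0 err 0.098
round1 1 [ 552.9 -311.7    0. ] yaw 0.0 err 0.057
t 38.2 spin -0.0 xy after spin (np.float64(0.018), np.float64(-0.0)) xy before spin (np.float64(0.018), np.float64(-0.0)) z 0.817 | tcp [ 0.5526 -0.3081  0.3973] rpy [-179.99   -0.    -85.69] open 0.0528 grip 0.0 F [ 0.3  0.2 -0.2]
```

View pics/w11.png

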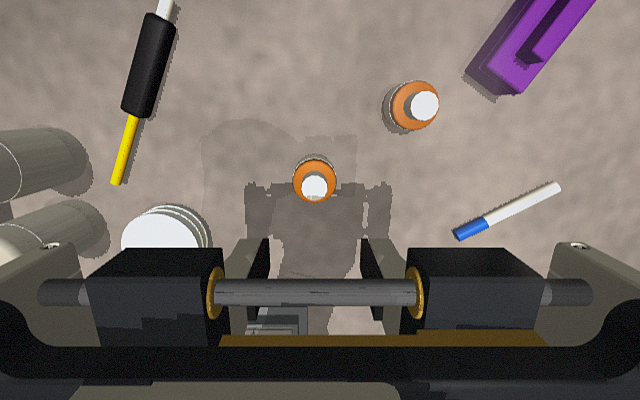

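Jar 1 is at (315,180) and jar 2 at (413,105). Grasping jar 1 and lifting it.

```bash
python3 -m creep '[[[0.018,0,0.1,0,0.6],[0,0,0.14,0,0.6],[0,0,0.14,0,0.6],[0,0,0.14,0,0.6],[0,0,0.13,0,0.6],[0,0,0.1,0,0.6],[0,0,0.04,0,0.6],[0,0,0.02,0,0.6]]]'
python3 -m creep '[[[0,0,0,0,0.6],[0,0,0,0,0],[0,0,0,0,0],[0,0,0,0,0],[0,0,0,0,0],[0,0,0,0,0],[0,0,0,0,0],[0,0,0,0,0]]]'
python3 -m creep '[[[0,0,0,0,0],[0,0,0,0,0],[0,0,0,0,0],[0,0,0,0,0],[0,0,0,0,0]]]'
python3 -m creep '[[[0,0,-0.05,0,0],[0,0,-0.1,0,0],[0,0,-0.1,0,0],[0,0,-0.1,0,0],[0,0,-0.1,0,0],[0,0,-0.07,0,0],[0,0,0,0,0],[0,0,0,0,0]]]'
python3 -c "
from h import *
w=snap('wrist')
q=box(-.026,.035,(.6108,.001)); print(q)
go(q[0],q[1],.15,-85.7)"
```

```text
clock: 38.9
tool_pos: [0.5524, -0.3118, 0.2338]
orientation: [179.9, 0.0, -85.7]
force: [-0.1, -0.4, 0.7]
opening: 0.0523
gripper_force: 0.0
clock: 39.57
tool_pos: [0.5529, -0.312, 0.2361]
orientation: [-180.0, -0.0, -85.7]
force: [-0.5, 0.2, 7.1]
opening: 0.0275
gripper_force: 30.0
clock: 39.98
tool_pos: [0.5529, -0.312, 0.236]
orientation: [-180.0, -0.0, -85.7]
force: [-1.9, 1.1, 6.2]
opening: 0.0275
gripper_force: 30.0
clock: 40.65
tool_pos: [0.5527, -0.3118, 0.3401]
orientation: [-179.9, -0.0, -85.7]
force: [-0.2, 0.1, -1.4]
opening: 0.0271
gripper_force: 30.0
(np.float64(0.5822489310894255), np.float64(0.033952032775894536))
t 40.7 spin -0.0 xy after spin (np.float64(-1.712), np.float64(-0.278)) xy before spin (np.float64(-1.712), np.float64(-0.278)) z 0.149 | tcp [ 0.5524 -0.3117  0.3389] rpy [ 1.7999e+02  4.0000e-02 -8.5730e+01] open 0.0271 grip 30.0 F [-0.2  0.4 -2.9]
```

```bash
python3 -m creep '[[[-0.114,-0.0185,0,0,0],[-0.114,-0.0185,0,0,0],[-0.114,-0.0185,0,0,0],[-0.114,-0.0185,0,0,0],[-0.114,-0.0185,0,0,0],[-0.114,-0.0185,0,0,0],[-0.114,-0.0185,0,0,0],[-0.114,-0.0185,0,0,0]]]'
python3 -m creep '[[[-0.114,-0.0185,0,0,0],[-0.114,-0.0185,0,0,0],[-0.114,-0.0185,0,0,0],[-0.114,-0.0185,0,0,0],[-0.114,-0.0185,0,0,0],[-0.114,-0.0185,0,0,0],[-0.114,-0.0185,0,0,0],[0,0,0,0,0]]]'
python3 -m creep '[[[0,0,0,0,0],[0,0,0.08,0,0],[0,0,0.1,0,0],[0,0,0.08,0,0],[0,0,0,0,0],[0,0,0,0,0]]]'
python3 -c "
from h import *
w=snap('wrist','w12')
q=box(-.026,.035,(.6108,.001)); print(q)
go(q[0],q[1],.081,-85.7)"
```

```text
clock: 41.37
tool_pos: [0.5681, -0.1266, 0.3377]
orientation: [179.8, 0.0, -85.7]
force: [-0.1, 0.9, -0.8]
opening: 0.0276
gripper_force: 30.0
clock: 42.03
tool_pos: [0.5825, 0.0364, 0.3378]
orientation: [179.9, 0.0, -85.6]
force: [0.9, 0.3, -1.2]
opening: 0.027
gripper_force: 30.0
clock: 42.53
tool_pos: [0.5821, 0.0325, 0.2861]
orientation: [179.8, -0.1, -85.8]
force: [0.7, -0.0, -0.5]
opening: 0.027
gripper_force: 30.0
(np.float64(0.5822489310894255), np.float64(0.033952032775894536))
t 42.6 spin -0.0 xy after spin (np.float64(-0.006), np.float64(0.001)) xy before spin (np.float64(-0.006), np.float64(0.001)) z 0.237 | tcp [0.5826 0.0327 0.2873] rpy [ 1.7995e+02 -4.0000e-02 -8.5730e+01] open 0.0271 grip 30.0 F [ 0.9  0.5 -1.1]
```

View pics/w12.png

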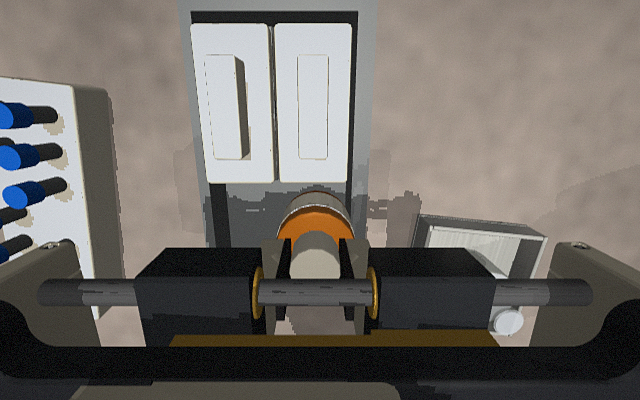

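Both cases sit side by side in the box, at (230,105) and (313,105), and the jar is clear of them. Lowering.

```bash
python3 -m creep '[[[-0.015,0,0.05,0,0],[0,0,0.06,0,0],[0,0,0.06,0,0],[0,0,0.04,0,0],[0,0,0.015,0,0],[0,0,0.01,0,0],[0,0,0,0,0],[0,0,0,0,0]]]'
python3 -m creep '[[[0,0,0.008,0,0],[0,0,0,0,0],[0,0,0,0,0]]]'
```

```text
clock: 43.25
tool_pos: [0.5825, 0.0364, 0.2408]
orientation: [-179.9, 0.0, -85.7]
force: [0.5, 0.9, -1.2]
opening: 0.0271
gripper_force: 30.0
clock: 43.5
tool_pos: [0.5826, 0.0364, 0.2401]
orientation: [-179.9, 0.0, -85.7]
force: [-2.5, 0.7, 6.9]
opening: 0.0276
gripper_force: 30.0
```

Contact with the floor. Release, rise and go to jar 2.

```bash
python3 -m creep '[[[0,0,-0.005,0,0.55],[0,0,0,0,0.55],[0,0,0,0,0.55],[0,0,0,0,0.55],[0,0,0,0,0.55],[0,0,-0.04,0,0.55],[0,0,-0.1,0,0.6],[0,0,-0.15,0,0.6]]]'
python3 -m creep '[[[0,0,-0.15,0,0.6],[0,0,-0.15,0,0.6],[0,0,-0.15,0,0.6],[0,0,-0.03,0,0.6],[0,0,0,0,0.6],[0,0,0,0,0.6]]]'
python3 -c "
from h import *
w=snap('wrist');t=snap('top')
locate('round1',[w],(.5825,.037),0,(0,1));locate('round1',[t],(.457,-.399),0,(0,1))
go(.457,-.399,.24)"
```

```text
clock: 44.17
tool_pos: [0.5814, 0.0361, 0.2962]
orientation: [179.7, -0.1, -85.7]
force: [0.3, 0.1, 0.5]
opening: 0.052
gripper_force: 0.0
clock: 44.67
tool_pos: [0.582, 0.0363, 0.3941]
orientation: [-179.9, 0.0, -85.7]
force: [-1.0, 0.2, 0.3]
opening: 0.0524
gripper_force: 0.0
round1 1 [582.4  38.5   0. ] yaw 0.0 err 0.029
round1 1 [ 451.9 -399.8    0. ] yaw 0.0 err 0.145
t 44.9 spin -0.0 xy after spin (np.float64(2.123), np.float64(0.786)) xy before spin (np.float64(2.123), np.float64(0.786)) z -0.033 | tcp [0.582  0.0362 0.3924] rpy [ 1.7987e+02 -3.0000e-02 -8.5710e+01] open 0.0527 grip 0.0 F [0.2 0.2 0.9]
```

```bash
python3 -m creep '[[[0.118,0.0445,0,0,0.6],[0.118,0.0445,0,0,0.6],[0.118,0.0445,0,0,0.6],[0.118,0.0445,0,0,0.6],[0.118,0.0445,0,0,0.6],[0.118,0.0445,0,0,0.6],[0.118,0.0445,0,0,0.6],[0.118,0.0445,0,0,0.6]]]'
python3 -m creep '[[[0.118,0.0445,0,0,0.6],[0.118,0.0445,0,0,0.6],[0.118,0.0445,0,0,0.6],[0.118,0.0445,0,0,0.6],[0.118,0.0445,0,0,0.6],[0.118,0.0445,0,0,0.6],[0.118,0.0445,0,0,0.6],[0.118,0.0445,0,0,0.6]]]'
python3 -m creep '[[[0.118,0.0445,0,0,0.6],[0.118,0.0445,0,0,0.6],[0,0,0,0,0.6],[0,0,0,0,0.6]]]'
python3 d.py round1 .455 -.399 0 w13
```

```text
clock: 45.53
tool_pos: [0.5248, -0.1584, 0.3928]
orientation: [179.9, 0.0, -85.7]
force: [0.5, -1.2, -0.7]
opening: 0.0526
gripper_force: 0.0
clock: 46.2
tool_pos: [0.468, -0.352, 0.3927]
orientation: [179.9, 0.0, -85.7]
force: [-0.4, 0.1, 0.8]
opening: 0.0525
gripper_force: 0.0
clock: 46.53
tool_pos: [0.4537, -0.4003, 0.3923]
orientation: [179.9, 0.1, -85.8]
force: [0.4, -0.5, 0.1]
opening: 0.0525
gripper_force: 0.0
round1 1 [ 453.3 -399.6    0. ] yaw 0.0 err 0.044
round1 (0.455, -0.399) NOT SEEN
round1 2 [ 453.4 -399.5    0. ] yaw 0.0 err 0.224
round1 2 [ 453.  -397.4   -9.4] yaw 0.0 err 0.206
round1 1 [ 453.3 -399.6    0. ] yaw 0.0 err 0.044
t 47.1 spin -0.0 xy after spin (np.float64(0.002), np.float64(0.006)) xy before spin (np.float64(0.002), np.float64(0.006)) z 0.799 | tcp [ 0.4544 -0.399   0.3938] rpy [-1.7999e+02 -1.0000e-02 -8.5690e+01] open 0.0525 grip 0.0 F [0.9 0.4 0.7]
```

View pics/w13.png

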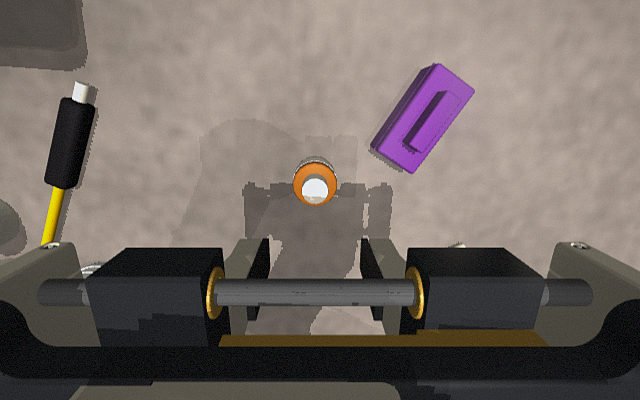

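Jar 2 is at (315,182) and the purple case at (425,120) is clear of the fingers. Grasping.

```bash
python3 -m creep '[[[0.002,0.006,0.1,0,0.6],[0,0,0.14,0,0.6],[0,0,0.14,0,0.6],[0,0,0.14,0,0.6],[0,0,0.13,0,0.6],[0,0,0.09,0,0.6],[0,0,0.03,0,0.6],[0,0,0.02,0,0.6]]]'
python3 -m creep '[[[0,0,0,0,0.6],[0,0,0,0,0],[0,0,0,0,0],[0,0,0,0,0],[0,0,0,0,0],[0,0,0,0,0],[0,0,0,0,0],[0,0,0,0,0]]]'
python3 -m creep '[[[0,0,0,0,0],[0,0,0,0,0],[0,0,0,0,0],[0,0,0,0,0],[0,0,0,0,0]]]'
python3 -m creep '[[[0,0,-0.05,0,0],[0,0,-0.1,0,0],[0,0,-0.1,0,0],[0,0,-0.1,0,0],[0,0,-0.1,0,0],[0,0,-0.07,0,0],[0,0,0,0,0],[0,0,0,0,0]]]'
python3 -c "
from h import *
q=box(.026,.079,(.6108,.001)); print(q)
go(q[0],q[1],.15,-85.7)"
```

```text
clock: 47.8
tool_pos: [0.453, -0.3997, 0.2347]
orientation: [179.9, 0.0, -85.7]
force: [0.5, 0.0, 0.8]
opening: 0.0528
gripper_force: 0.0
clock: 48.47
tool_pos: [0.4533, -0.3999, 0.2364]
orientation: [-180.0, -0.0, -85.7]
force: [-0.8, 0.8, 5.9]
opening: 0.0269
gripper_force: 30.0
clock: 48.88
tool_pos: [0.4533, -0.3999, 0.2364]
orientation: [-180.0, -0.0, -85.7]
force: [-0.4, 0.6, 5.9]
opening: 0.027
gripper_force: 30.0
clock: 49.55
tool_pos: [0.4531, -0.3997, 0.3406]
orientation: [-179.9, -0.0, -85.7]
force: [-0.3, 0.3, -1.8]
opening: 0.0273
gripper_force: 30.0
(np.float64(0.6308034940523731), np.float64(0.08172707244596866))
t 49.5 spin -0.0 xy after spin (np.float64(-2.334), np.float64(-1.066)) xy before spin (np.float64(-2.334), np.float64(-1.066)) z 0.158 | tcp [ 0.4531 -0.3997  0.3406] rpy [-1.799e+02 -3.000e-02 -8.572e+01] open 0.0273 grip 30.0 F [-0.3  0.3 -1.8]
```

```bash
python3 -m creep '[[[-0.1167,-0.0533,0,0,0],[-0.1167,-0.0533,0,0,0],[-0.1167,-0.0533,0,0,0],[-0.1167,-0.0533,0,0,0],[-0.1167,-0.0533,0,0,0],[-0.1167,-0.0533,0,0,0],[-0.1167,-0.0533,0,0,0],[-0.1167,-0.0533,0,0,0]]]'
python3 -m creep '[[[-0.1167,-0.0533,0,0,0],[-0.1167,-0.0533,0,0,0],[-0.1167,-0.0533,0,0,0],[-0.1167,-0.0533,0,0,0],[-0.1167,-0.0533,0,0,0],[-0.1167,-0.0533,0,0,0],[-0.1167,-0.0533,0,0,0],[-0.1167,-0.0533,0,0,0]]]'
python3 -m creep '[[[-0.1167,-0.0533,0,0,0],[-0.1167,-0.0533,0,0,0],[-0.1167,-0.0533,0,0,0],[-0.1167,-0.0533,0,0,0],[0,0,0,0,0],[0,0,0,0,0],[0,0,0.1,0,0],[0,0,0.1,0,0]]]'
python3 -m creep '[[[0,0,0.05,0,0],[0,0,0,0,0],[0,0,0,0,0]]]'
python3 -c "
from h import *
w=snap('wrist','w14');q=box(.026,.079,(.6108,.001))
go(q[0],q[1],.081)
locate('case1',[w],(.5875,-.047),94.3);locate('case1',[w],(.6405,-.043),94.3)
locate('round1',[w],(.5825,.037),0,(0,1))"
```

```text
clock: 50.22
tool_pos: [0.524, -0.2058, 0.3384]
orientation: [179.9, 0.0, -85.7]
force: [0.7, -0.2, -0.3]
opening: 0.0275
gripper_force: 30.0
clock: 50.88
tool_pos: [0.5951, -0.0134, 0.3383]
orientation: [179.9, -0.0, -85.7]
force: [0.3, -0.2, -0.9]
opening: 0.0272
gripper_force: 30.0
clock: 51.55
tool_pos: [0.6306, 0.0812, 0.2995]
orientation: [-179.9, 0.0, -85.7]
force: [-0.4, 0.2, -1.1]
opening: 0.0275
gripper_force: 30.0
clock: 51.8
tool_pos: [0.6306, 0.081, 0.2892]
orientation: [179.9, -0.1, -85.7]
force: [1.1, 0.1, -1.3]
opening: 0.0271
gripper_force: 30.0
t 51.9 spin -0.0 xy after spin (np.float64(-0.002), np.float64(0.001)) xy before spin (np.float64(-0.002), np.float64(0.001)) z 0.251 | tcp [0.631  0.0812 0.2902] rpy [-1.7999e+02 -2.0000e-02 -8.5720e+01] open 0.0271 grip 30.0 F [-0.5 -0.4 -0.3]
case1 1 [588.2 -47.6   0. ] yaw 93.3 err 0.048
case1 1 [641.9 -43.8   0. ] yaw 94.2 err 0.015
round1 1 [582.   38.8   0. ] yaw 0.0 err 0.028
```

```bash
python3 -m creep '[[[0.005,0,0.05,0,0],[0,0,0.06,0,0],[0,0,0.06,0,0],[0,0,0.04,0,0],[0,0,0.02,0,0],[0,0,0.01,0,0],[0,0,0,0,0],[0,0,0,0,0]]]'
python3 -m creep '[[[0,0,0.01,0,0],[0,0,0,0,0],[0,0,0,0,0]]]'
```

```text
clock: 52.67
tool_pos: [0.6311, 0.0808, 0.2416]
orientation: [-180.0, -0.0, -85.7]
force: [0.6, 1.3, -1.3]
opening: 0.0268
gripper_force: 30.0
clock: 52.92
tool_pos: [0.6312, 0.0808, 0.2404]
orientation: [-179.9, 0.0, -85.7]
force: [-1.6, 0.9, 4.6]
opening: 0.0272
gripper_force: 30.0
```

```bash
python3 -m creep '[[[0,0,-0.005,0,0.5],[0,0,0,0,0.5],[0,0,0,0,0.5],[0,0,0,0,0.5],[0,0,0,0,0.5],[0,0,-0.04,0,0.5],[0,0,-0.1,0,0.5],[0,0,-0.15,0,0.6]]]'
python3 -m creep '[[[0,0,-0.15,0,0.6],[0,0,-0.15,0,0.6],[0,0,-0.15,0,0.6],[0,0,-0.15,0,0.6],[0,0,-0.03,0,0.6],[0,0,0,0,0.6],[0,0,0,0,0.6]]]'
python3 -c "
from h import *
w=snap('wrist');t=snap('top');s=snap('side')
locate('round1',[w],(.631,.082),0,(0,1));locate('round1',[w],(.582,.038),0,(0,1))
locate('kit_box',[w],(.6105,.001),4.3)
q=locate('cover',[t,s],(.509,.326),5); q=locate('cover',[t,s],(.509,.326),5,(0,1,2,3))
go(q[0],q[1],.27,np.degrees(q[3])-90)"
```

```text
clock: 53.58
tool_pos: [0.63, 0.0804, 0.297]
orientation: [179.7, -0.1, -85.7]
force: [-0.8, 0.1, -0.8]
opening: 0.0467
gripper_force: 0.0
clock: 54.17
tool_pos: [0.6306, 0.0806, 0.4252]
orientation: [-180.0, 0.0, -85.7]
force: [-0.3, -0.5, -0.8]
opening: 0.0527
gripper_force: 0.0
round1 (0.631, 0.082) NOT SEEN
round1 1 [582.6  38.1   0. ] yaw 0.0 err 0.085
kit_box 1 [ 6.104e+02 -2.000e-01  0.000e+00] yaw 4.2 err 0.01
cover 2 [508.7 325.3   0. ] yaw 5.4 err 0.418
cover 2 [521.6 259.1 -84.3] yaw 4.3 err 0.341
t 54.7 spin 0.0 xy after spin (np.float64(-0.93), np.float64(0.479)) xy before spin (np.float64(-0.931), np.float64(0.478)) z -0.023 | tcp [0.6309 0.0807 0.4243] rpy [ 1.7997e+02 -1.0000e-02 -8.5710e+01] open 0.0525 grip 0.0 F [ 0.8 -0.  -0.2]
```

```bash
python3 -m creep '[[[-0.113,0.047,0,0,0.6],[-0.113,0.047,0,0,0.6],[-0.113,0.047,0,0,0.6],[-0.113,0.047,0,0,0.6],[-0.113,0.047,0,0,0.6],[-0.113,0.047,0,0,0.6],[-0.113,0.047,0,0,0.6],[-0.113,0.047,0,0,0.6]]]'
python3 -m creep '[[[-0.113,0.047,0,0,0.6],[-0.113,0.047,0,0,0.6],[-0.113,0.047,0,0,0.6],[0,0,0,0,0.6],[0,0,0,0,0.6]]]'
python3 -c "
from h import *
w=snap('wrist','w15');t=snap('top','t15');s=snap('side','s15')
for v in ([w],[t],[s],[w,s]): locate('cover',v,(.509,.322),5)
for n,p in (('w',w),('t',t),('s',s)):
  print(n,[(np.round(d['uv']),round(d['confidence'],2)) for d in nets.find_in(p,'round1')])
locate('round1',[t,s],(.631,.082),0,(0,1,2));locate('round1',[t,s],(.582,.038),0,(0,1,2))
locate('kit_box',[w],(.6105,.001),4.3)
q=locate('cover',[w],(.509,.322),5)
go(q[0],q[1],.0945,np.degrees(q[3])-90)
a=w['frame'][:,:,::-1]; b=t['frame'][110:310,170:490,::-1]
cv2.imwrite('pics/v14.png',np.vstack([cv2.resize(a,(480,300)),cv2.resize(b,(480,300),interpolation=cv2.INTER_CUBIC)]))"
```

```text
clock: 55.33
tool_pos: [0.5417, 0.2563, 0.4247]
orientation: [-180.0, 0.0, -85.7]
force: [0.5, 0.8, 1.1]
opening: 0.0523
gripper_force: 0.0
clock: 55.75
tool_pos: [0.5086, 0.3219, 0.4246]
orientation: [180.0, -0.0, -85.6]
force: [0.3, 0.2, 0.4]
opening: 0.0525
gripper_force: 0.0
cover 1 [509.8 326.3   0. ] yaw 5.7 err 0.044
cover 1 [509.9 318.5   0. ] yaw 4.4 err 0.501
cover 1 [509.6 328.3   0. ] yaw 5.8 err 0.04
cover 2 [509.9 326.4   0. ] yaw 5.6 err 0.043
w []
t [(array([279., 189.]), 0.73)]
s [(array([321., 214.]), 0.58)]
round1 2 [611.6  83.2   8.5] yaw 0.0 err 1.017
round1 2 [581.6  37.7  -5.8] yaw 0.0 err 0.464
kit_box (0.6105, 0.001) NOT SEEN
cover 1 [509.8 326.3   0. ] yaw 5.7 err 0.044
t 56.6 spin -0.015 xy after spin (np.float64(-0.027), np.float64(-0.006)) xy before spin (np.float64(-0.027), np.float64(-0.005)) z 0.856 | tcp [0.5092 0.3209 0.4247] rpy [-180.      0.    -85.71] open 0.0527 grip 0.0 F [ 0.3  0.  -0.3]
```

View pics/v14.png

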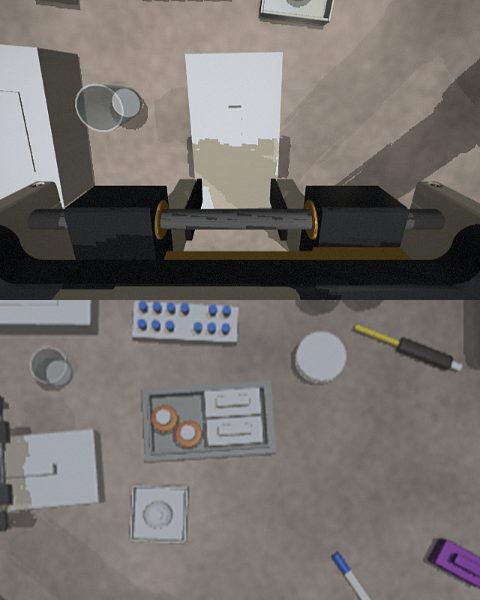

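The last view shows both cases and both jars in the box, the bottle in the tray and the cover under the gripper. Grasping the cover ridge.

```bash
python3 -m creep '[[[0,0,0,-0.015,0.6],[-0.027,-0.006,0.1,0,0.6],[0,0,0.14,0,0.6],[0,0,0.14,0,0.6],[0,0,0.14,0,0.6],[0,0,0.14,0,0.6],[0,0,0.1,0,0.6],[0,0,0.06,0,0.6]]]'
python3 -m creep '[[[0,0,0.02,0,0.6],[0,0,0.015,0,0.6],[0,0,0,0,0.6],[0,0,0,0,0],[0,0,0,0,0],[0,0,0,0,0],[0,0,0,0,0],[0,0,0,0,0]]]'
python3 -m creep '[[[0,0,0,0,0],[0,0,0,0,0],[0,0,0,0,0],[0,0,0,0,0],[0,0,0,0,0],[0,0,0,0,0],[0,0,0,0,0]]]'
python3 -m creep '[[[0,0,-0.03,0,0],[0,0,-0.06,0,0],[0,0,-0.06,0,0],[0,0,-0.06,0,0],[0,0,-0.06,0,0],[0,0,-0.06,0,0],[0,0,0,0,0],[0,0,0,0,0]]]'
python3 -c "
from h import *
w=snap('wrist','w16');s=snap('side','s16')
locate('cover',[s],(.509,.326),5.7,(0,1,2,3))
M['cover']
q=fit('cover',[(w,mask(w,'cover',np.array((.509,.3)),.13,.2))],[.5098,.3265,.066,np.radians(5.7)],(1,)); print(q)
go(.6107,.0005,.2,-85.75)"
```

```text
clock: 57.27
tool_pos: [0.5092, 0.3258, 0.2578]
orientation: [179.8, -0.1, -84.3]
force: [-0.3, 0.1, 0.6]
opening: 0.0525
gripper_force: 0.0
clock: 57.93
tool_pos: [0.5099, 0.3264, 0.2542]
orientation: [-180.0, 0.0, -84.4]
force: [0.0, 0.6, 0.1]
opening: 0.0249
gripper_force: 0.0
clock: 58.52
tool_pos: [0.5098, 0.3264, 0.2539]
orientation: [-180.0, 0.0, -84.4]
force: [-2.9, -0.5, 5.8]
opening: 0.0177
gripper_force: 30.0
clock: 59.18
tool_pos: [0.5098, 0.3263, 0.3197]
orientation: [-180.0, 0.0, -84.4]
force: [-0.1, -0.5, -3.1]
opening: 0.0176
gripper_force: 30.0
cover 1 [516.4 291.1  18.2] yaw 5.1 err 0.212
(array([0.5098    , 0.32614844, 0.066     , 0.09948377]), np.float64(0.4938567503151485))
t 59.4 spin 0.015 xy after spin (np.float64(1.661), np.float64(-0.383)) xy before spin (np.float64(1.67), np.float64(-0.343)) z -0.203 | tcp [0.5096 0.3261 0.3185] rpy [ 1.7991e+02 -7.0000e-02 -8.4370e+01] open 0.0177 grip 30.0 F [ 0.1  0.2 -3.3]
```

```bash
python3 -m creep '[[[0,0,-0.06,0,0],[0,0,-0.08,0,0],[0,0,-0.08,0,0],[0,0,-0.03,0,0],[0,0,0,0,0],[0,0,0,0,0]]]'
python3 -c "
from h import *
w=snap('wrist','w17'); o=w['obs']; g=cv2.cvtColor(w['frame'],cv2.COLOR_RGB2GRAY).astype(float)
z=o['tool_pos'][2]-.2539+.07; a=np.radians(-84.37)
for c in (270,314,360):
  l=g[:,c-2:c+3].mean(1); d=np.diff(l); i=[(r+1,int(d[r])) for r in range(20,230) if abs(d[r])>25]; print(c,i[:8])
T=np.array([[np.cos(a),np.sin(a)],[np.sin(a),-np.cos(a)]])
X=lambda f,yy: [o['tool_pos'][0]+f*T[0,0]+yy*T[1,0],o['tool_pos'][1]+f*T[0,1]+yy*T[1,1],z]
print('pred front edge',[np.round(proj(w,X(.121,s)),1) for s in(-.067,0,.067)], 'px for 5mm', proj(w,X(.116,0)))
r=150; l=g[r-1:r+2].mean(0); d=np.diff(l); print([(i+1,int(d[i])) for i in range(100,540) if abs(d[i])>25])
for f in (.11,.08): print([np.round(proj(w,X(f,s)),1) for s in(-.067,.067)])
go(.6107,.0005,.2,-85.75)"
```

```text
clock: 59.88
tool_pos: [0.5096, 0.3262, 0.3689]
orientation: [180.0, -0.0, -84.4]
force: [0.5, -0.3, -3.2]
opening: 0.018
gripper_force: 30.0
270 [(208, -28), (209, -26)]
314 [(165, -26), (166, -54), (177, 84), (178, 28)]
360 [(210, -25)]
pred front edge [array([176.1,  19.7]), array([315.2,  19.8]), array([454.1,  19.9])] px for 5mm [315.1809103   31.44216701]
[(133, 37), (134, 29), (163, -27), (180, 52), (192, 43), (439, -44)]
[array([179.2,  45. ]), array([451. ,  45.2])]
[array([186.9, 108.7]), array([443.2, 108.8])]
t 59.9 spin 0.015 xy after spin (np.float64(1.661), np.float64(-0.384)) xy before spin (np.float64(1.67), np.float64(-0.344)) z 0.047 | tcp [0.5095 0.3261 0.3684] rpy [ 1.7992e+02 -4.0000e-02 -8.4380e+01] open 0.018 grip 30.0 F [-1.2 -0.2 -2.9]
```

```bash
python3 -c "
import cv2,numpy as np
g=cv2.cvtColor(cv2.imread('pics/w17.png'),6).astype(float)
for c in (220,314,420):
  l=g[:,c-2:c+3].mean(1); d=np.diff(l); print(c,[(r+1,int(d[r])) for r in range(0,110) if abs(d[r])>12])
"
```

```text
220 [(19, 25), (20, 22)]
314 [(19, 25), (20, 20)]
420 [(4, -46), (5, -45), (16, 12), (19, 27), (20, 45), (21, 14)]
```

The cover is centred in the hand to within 0.5 mm. Carrying it over the box.

```bash
python3 -m creep '[[[0,0,0,0.015,0],[0.05,-0.012,0,0,0],[0.1,-0.023,0,0,0],[0.1,-0.023,0,0,0],[0.1,-0.023,0,0,0],[0.1,-0.023,0,0,0],[0.1,-0.023,0,0,0],[0.1,-0.023,0,0,0]]]'
python3 -m creep '[[[0.1,-0.023,0,0,0],[0.1,-0.023,0,0,0],[0.1,-0.023,0,0,0],[0.1,-0.023,0,0,0],[0.1,-0.023,0,0,0],[0.1,-0.023,0,0,0],[0.1,-0.023,0,0,0],[0.1,-0.023,0,0,0]]]'
python3 -m creep '[[[0.1,-0.023,0,0,0],[0.1,-0.023,0,0,0],[0.011,-0.004,0,0,0],[0,0,0,0,0],[0,0,0,0,0]]]'
python3 -m creep '[[[0,0,0.05,0,0],[0,0,0.08,0,0],[0,0,0.08,0,0],[0,0,0.05,0,0],[0,0,0,0,0],[0,0,0,0,0]]]'
python3 -c "
from h import *
w=snap('wrist','w18');t=snap('top');s=snap('side','s18')
go(.6107,.0005,.12,-85.75); o=telemetry.get_obs()['tool_pos']
locate('kit_box',[t],(.61,0),4.2)
for p in (w,s,t): print([(np.round(d['uv']),round(d['confidence'],2),np.round(at(p,d['uv'],o[2]-.2539),3)) for d in nets.landmark_of(p,'cover')])
for p in (w,): print([(np.round(d['uv']),round(d['confidence'],2),np.round(at(p,d['uv'],0),3)) for d in nets.landmark_of(p,'kit_box')])
c=np.hstack([cv2.resize(w['frame'],None,fx=.6,fy=.6)[:,:,::-1]]);cv2.imwrite('pics/x.png',c)
# ledge front edge check in wrist image
g=cv2.cvtColor(w['frame'],cv2.COLOR_RGB2GRAY).astype(float)
for c0 in (260,314,370):
  l=g[:,c0-2:c0+3].mean(1); d=np.diff(l); print(c0,[(r+1,int(d[r])) for r in range(0,110) if abs(d[r])>10])
print([np.round(proj(w,[*box(a,b,(.6107,.0005),4.25),z]),1).tolist() for a,b,z in [(0,-.124,.025),(0,-.112,.045),(.07,-.1,.025),(-.07,-.1,.025)]])
"
```

```text
clock: 60.6
tool_pos: [0.5495, 0.1975, 0.369]
orientation: [179.9, -0.0, -85.7]
force: [0.8, -0.1, -2.2]
opening: 0.0177
gripper_force: 30.0
clock: 61.27
tool_pos: [0.5981, 0.0407, 0.3689]
orientation: [179.9, -0.0, -85.8]
force: [0.7, 1.0, -2.9]
opening: 0.0181
gripper_force: 30.0
clock: 61.68
tool_pos: [0.611, 0.0005, 0.369]
orientation: [179.9, -0.0, -85.8]
force: [-1.1, 0.1, -2.5]
opening: 0.0179
gripper_force: 30.0
clock: 62.18
tool_pos: [0.6112, 0.0013, 0.3171]
orientation: [179.9, -0.0, -85.7]
force: [-0.4, 0.1, -2.6]
opening: 0.0175
gripper_force: 30.0
t 62.3 spin 0.001 xy after spin (np.float64(0.003), np.float64(0.005)) xy before spin (np.float64(0.003), np.float64(0.005)) z 0.198 | tcp [0.6117 0.0011 0.3187] rpy [-179.91    0.    -85.68] open 0.018 grip 30.0 F [-0.4 -0.3 -2.4]
kit_box (0.61, 0) NOT SEEN
[(array([312., 206.]), 0.8, array([ 0.613, -0.002,  0.065]))]
[(array([314., 195.]), 0.72, array([ 0.608, -0.001,  0.065]))]
[(array([311., 184.]), 0.81, array([ 0.623, -0.007,  0.065]))]
[]
260 [(19, 22), (20, 37), (21, 10)]
314 [(19, 23), (20, 39)]
370 [(19, 19), (20, 33)]
[[315.5, 51.1], [315.5, 63.7], [232.6, 82.2], [398.1, 82.6]]
```

```bash
python3 -m creep '[[[0.003,0.004,0.04,0,0],[0,0,0.04,0,0],[0,0,0.03,0,0],[0,0,0,0,0],[0,0,0,0,0]]]'
python3 -m creep '[[[0,0,0.03,0,0],[0,0,0.02,0,0],[0,0,0.015,0,0],[0,0,0,0,0],[0,0,0,0,0]]]'
```

```text
clock: 63.0
tool_pos: [0.6104, 0.0001, 0.2947]
orientation: [179.9, -0.0, -85.7]
force: [0.7, -0.4, -1.7]
opening: 0.0178
gripper_force: 30.0
clock: 63.42
tool_pos: [0.6105, 0.0002, 0.2825]
orientation: [180.0, -0.0, -85.7]
force: [0.4, 0.7, -3.3]
opening: 0.0177
gripper_force: 30.0
```

Past the rim with no contact. Going on down to the ledge.

```bash
python3 -m creep '[[[0,0,0.01,0,0],[0,0,0.005,0,0],[0,0,0,0,0],[0,0,0,0,0]]]'; python3 -m creep '[[[0,0,0.006,0,0],[0,0,0,0,0],[0,0,0,0,0]]]'
```

```text
clock: 63.75
tool_pos: [0.6105, 0.0001, 0.2797]
orientation: [-180.0, 0.0, -85.7]
force: [0.3, -0.2, -1.8]
opening: 0.0175
gripper_force: 30.0
clock: 64.0
tool_pos: [0.6107, 0.0002, 0.2789]
orientation: [-180.0, -0.0, -85.7]
force: [-1.4, 0.6, 1.3]
opening: 0.0175
gripper_force: 30.0
```

Seated at the expected height: the TCP reads 0.279, which puts the cover's edge at 25 mm. Release, retreat and verify.

```bash
python3 -m creep '[[[0,0,0,0,0.5],[0,0,0,0,0.5],[0,0,0,0,0.5],[0,0,0,0,0.5],[0,0,0,0,0.5],[0,0,0,0,0.5],[0,0,-0.05,0,0.5],[0,0,-0.15,0,0.5]]]'
python3 -m creep '[[[0,0,-0.15,0,0.5],[0,0,-0.15,0,0.5],[0,0,-0.15,0,0.5],[0.1,0,-0.1,0,0.5],[0.15,0,0,0,0.5],[0.2,0,0,0,0.5],[0.2,0,0,0,0.5],[0.2,0,0,0,0.5]]]'
python3 -m creep '[[[0.2,0,0,0,0.5],[0.2,0,0,0,0.5],[0.2,0,0,0,0.5],[0.2,0,0,0,0.5],[0,0,0,0,0.5],[0,0,0,0,0.5]]]'
python3 -c "
from h import *
t=snap('top');s=snap('side')
for n in('cover','empty','case1','round1','beaker','dishes','tube_rack'): print(n,[(np.round(d['uv']).astype(int).tolist(),round(d['confidence'],2),np.round(at(t,d['uv'],0),3)[:2].tolist()) for d in nets.landmark_of(t,n)])
m=lambda p:mask(p,'cover',np.array([.61,0]),.095,.08)
for v in ([t],[s],[t,s]):
  for f in ((0,1,3),(0,1,2,3)):
    q,e=fit('cover',[(p,m(p)) for p in v],[.61,0,.025,.074],f); print(np.round(q[:3]*1000,1),np.degrees(q[3]).round(1),round(e,3))
print(telemetry.get_obs()['clock'],telemetry.get_obs()['tool_pos'])
# predicted vs seen contour of cover in side view
r=render(s,'cover',np.array([.6107,.0003,.025,.0742]))>.5; k=m(s); print('IoU side',(r&k).sum()/(r|k).sum())"
```

```text
clock: 64.67
tool_pos: [0.6091, -0.0001, 0.3151]
orientation: [179.6, -0.0, -85.8]
force: [-0.1, -0.1, -0.8]
opening: 0.0438
gripper_force: 0.0
clock: 65.33
tool_pos: [0.623, -0.1707, 0.4299]
orientation: [-179.9, -0.0, -85.6]
force: [1.7, 1.1, 0.7]
opening: 0.044
gripper_force: 0.0
clock: 65.83
tool_pos: [0.6347, -0.3315, 0.4282]
orientation: [179.9, 0.0, -85.9]
force: [1.1, 0.7, -0.7]
opening: 0.0435
gripper_force: 0.0
cover [([309, 187], 0.74, [0.622, -0.001])]
empty [([275, 255], 0.57, [0.425, 0.096]), ([276, 247], 0.38, [0.448, 0.092])]
case1 [([474, 283], 0.65, [0.349, -0.478])]
round1 []
beaker [([212, 160], 0.87, [0.701, 0.285])]
dishes []
tube_rack [([296, 126], 0.87, [0.804, 0.04])]
[610.3  -0.7  25. ] 4.7 0.116
[616.4   2.8 -21. ] 4.6 0.08
[609.6   3.7  25. ] 5.0 0.03
[615.8 -24.2   2.5] 4.3 0.011
[610.5   1.4  25. ] 4.5 0.076
[611.1  -1.7  19.5] 4.5 0.067
66.6833 [ 0.6352187  -0.32892169  0.42840711]
IoU side 0.951591942820013
```

```bash
python3 -c "
from h import *
print(workorder.close_job())"
```

```text
the job is handed in; nothing more can be done
None
```

I handed the job in at about 67 s of the 210 s allowed: the empty bottle stands in the steel tray, both slide cases and both amber jars are upright in the kit box (no square bottles were on the bench), and the cover is seated at ledge height with no sign of tilt in the final camera check.

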